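Put the stick electrodes away in the holding oven and pin it shut

ROBOT

A 6-joint arm with a two-finger parallel gripper is mounted at the origin on the work surface. World frame = base frame: x ahead of the robot, y to its left, z up, the work surface at z = 0. Lengths are in m, angles in rad, forces in N, time in s.
With the tool pointing down it reaches from about 0.3 to 0.775 m from the base axis. Payload 14.6 kg.
Tool frame: the origin (TCP) lies on the mounting face of the last link; the fingertips stand 199 mm ahead of it and the grasp point (between the pads) lies 180 mm ahead of it; z points along the fingers, y is the direction in which the jaws open and shut (so a half turn about z gives the same grasp; the last joint's range is limited). The gripper opens to 94 mm and grips with 3 to 60 N. Pads are 16 mm wide; open, the fingers measure 119 mm over their backs; the gripper's body (75 mm by 177 mm) begins 78 mm behind the grasp point.
Start: joints at [-0.067, 0.3, 1.521, -0, 1.321, -0.067], TCP at [0.55, -0, 0.405] pointing down, gripper open.
Joint ranges: [-3.03, 3.03], [-0.79, 2.21], [0.23, 2.52], [-1.04, 4.18], [0, 3.07], [-2.55, 2.55]. Speed limits (rad/s): [2.22, 2.22, 2.57, 3.14, 3.14, 3.14].

INTERFACE

Orientations are given as [roll, pitch, yaw] about the fixed x, y, z axes, in that order (R = Rz(yaw) Ry(pitch) Rx(roll)).
In Python, from station import sensors, vision, job gives the robot as it stands. The module is installed in compiled form; this text tells all that it offers.
- The arm moves only by the tool arm_command, never from a script. Its argument "plan" is one flat list of numbers, 5 for each row, row after row: the closure, from -1 (fully open) to 1 (shut), so that 0 is half open, then the shift along the world's x, y, z scaled (see below), then the turn about the world's z scaled (see below). A call has 1 to 20 rows; each row is the pose to reach, as a shift and turn from the pose commanded when the call began; what a row does not reach only later rows make up. The controller multiplies each number of a shift by 400 mm and each number of a turn by 120 degrees. A row lasts 1/10 s, in which the tool goes at most 50 mm and 8.59 degrees, less where a joint would pass 70% of its speed; a pose out of reach is approached as far as the arm can. A call with a number of a shift or a turn outside -1 to 1 is refused whole. A call with a gripper value outside its range is refused whole. The fingers move at their own pace and stop on an object; "newtons" is the grip in N (left out, the last holds). Time passes only in rows, so rows that repeat a pose let the fingers close. It gives the time, the measured TCP pose, the force and the opening at its end, in the units of the state.
- sensors.get_obs(): the state, without advancing time (a new reading comes with each control period).
- vision.camera(name): name is "scene" or "side" or "wrist"; returns the picture (400x640x3 uint8, blue, green, red); there is no depth.
- vision.camera_params(name): a dict with "intrinsics" (3x3 intrinsics, pixels), "rvec" (rotation vector, rad) and "tvec" (3), from world to camera coordinates, as OpenCV has them. Camera axes: x right, y down, z forward; pixel columns grow to the right and rows downward; lengths in m; the calibration is good to about 2 mm. A picture is of the moment at which its call begins: read the wrist's pose just before it. camera_params takes no time and is no camera call; for the wrist camera it gives the pose at the moment of the call.
- job.hand_in(): hands the job in, once; it reports no verdict.
Trained networks look in the newest picture that a camera, given by its name, has taken for a name from the list of things; names that differ only in an ending like _2 or _b are one class to them, and where a whole thing is asked for, a point or a joint stands for the part that bears it (a point fixed in the world has none). Each returns a list of dicts, best first, with "confidence" (0 to 1); they miss things now and then, are a little off and sometimes report something else, mostly with a low value. They report only what shows in the picture. A call takes as long as a camera call.
- vision.search_frame(name, camera): "at" ([row, column] in pixels, amid what is visible of it).
- vision.silhouettes(name, camera): "mask" (400x640 bool, what is visible of it) and "at" ([row, column] in pixels, amid what is visible of it).
- vision.pinpoint(name, camera): "at" ([row, column] in pixels: a listed point, or the origin of a listed thing).
The state is a dict: "time_s": time; "qpos": joint angles; "joint_vel": joint speeds; "tau": joint torques, N m; "ee_pos": TCP position; "eef_rot": TCP orientation; "force": force on the tool from outside, world axes, zero at the start; "moment": the same for the moment, N m; "grip_width": finger opening in m.
Only numpy, scipy, OpenCV 4.12 (cv2) and the standard library are available. Lean on these libraries where they do the work, as an engineer would, in place of code of your own. Each camera call takes 0.05 s, during which the arm holds its last target.

TASK

Put the stick electrodes away for the night: open the lid of the bench electrode oven, lay every bundle of grey coated electrodes (blue bands) gently on the oven floor or on one another without dropping them, and leave the copper-coloured TIG rods and the other things on the bench where they are. Shut the lid fully, swing the hasp down flat over its staple, then take the red-headed locking pin from its yellow stowage bracket and push it down through the staple until its collar rests on the staple. Also turn the thermostat knob until its white pointer stands at the red set-point marker on the dial.

Things in the scene. Friction and masses are not known exactly. Their poses are not given: they have to be found in the camera images.
- oven: Bench electrode oven, fixed: green chest, grey control end. Its frame: origin at bench height under the middle of the inside; -x its front (to the robot), y along it to the control end, z up; (x, y, z) below in mm in it. Outside x -90..105, y -165..165, rim z 95; inside x -65..65, y -140..140, floor z 40; shut lid's top z 120. Control end y 165..255, top z 100.
- staple (a point): Middle of the staple's loop at (-114, 90, 60): a level U of 5 mm round bar standing out of the oven's front, top at z 62.5, front bar at x -127, legs at y 81 and 99 (13 mm clear between), open above and below. With the hasp down, 26 by 13 mm of the loop is clear in front of the hasp plate (its front at x -98.5). Axes as the oven's.
- bracket (a point): Mouth of the yellow pin stowage bracket at (-114, 215, 62.5) on the front of the control end: a flat tab 4 mm thick with a hole about 11 by 14 mm in which the locking pin hangs at the start. Axes as the oven's.
- lid (a joint): Lid angle, rad: 0 shut, grows as its front rises, 1.7 (just past upright) fully open, at its stop. Hinge along the oven's y at (117, 0, 95.5). Stiff friction hinge (1 N m; lid 0.7 kg): stays where it is left, must be pushed all the way shut; 8 N at the handle moves it.
- lid_handle (a point): Middle of the lid's pull bar: black, round, 10 mm thick, 110 mm long, along the oven's y, 40 mm in front of the lid's front edge, with a steel post at each end. At (-130, -30, 108) with the lid shut; it swings with the lid 247 mm from the hinge and is uppermost when the lid is upright. Axes turn with the lid.
- hasp (a joint): Hasp angle relative to the lid, rad: 0 hanging flat against the oven's front, over the staple; grows as its free end swings out and up: 1.57 level, pointing at the robot, 2.6 its limit, leaning upward. Starts at 1.7 to 2.5. Slight friction (0.045 N m; 1.5 N at 30 mm from the hinge); stays where it is left.
- hasp_hinge (a point): Middle of the hasp's hinge, on the lid's front: (-96.5, 90, 112) with the lid shut, axis along the oven's y. The hasp is a steel plate 44 mm wide (y), 75 mm long from the hinge, 4 mm thick, with a slot 46 to 58 mm from the hinge that passes over the staple. Closed fingers can push it down and home, best between hinge and slot. Axes turn with the hasp.
- pin_grip (a point): Locking pin, half-way up its red round head. Upright steel pin, 60 g: head 18 mm across, 30 mm tall; collar under it 22 mm across, 4 mm thick, its underside 19 mm below this point; shaft 8 mm thick, 50 mm long, round tip. z runs up along the pin. Starts hanging in the stowage bracket, collar on it; free to lift. Fully home with the collar on the staple.
- pin_tip (a point): The pin's lower tip, 69 mm below point pin_grip.
- thermostat (a joint): Thermostat knob, vertical axis at (0, 210) on the oven: the angle of its white pointer on the dial, rad; 0 points to the oven's front (-x), grows clockwise seen from above, to 2.8. Starts at 0 to 0.3. Friction 0.05 N m, stays where it is left.
- setpoint (a joint): The red set-point marker on the dial: its angle on the same scale and zero as the thermostat knob (1.2 to 2.4). Not to be touched: the knob is right when both values agree.
- knob_grip (a point): On the thermostat knob's axis at (0, 210, 123), the height to grip it: round black knob 36 mm across from z 107.5 to 130.5, on a skirt 45 mm across; white dial plate at z 102 below.
- pointer (a point): The white pointer's end on the dial, 28 mm from the knob's axis; turns with the knob.
- setmark (a point): The red marker's place on the dial, 28 mm from the knob's axis.
- rods1_mid (a point): Middle (half-way up) of a bundle of grey coated stick electrodes, two blue bands: rigid, 250 mm long (its x), 25 mm wide (y), 22 mm tall (z), about 0.35 kg; starts lying on the bench at the robot's right, x roughly away from the robot. May be absent. Fits in the oven lengthwise along the oven's y, side by side or two layers high.
- rods2_mid (a point): Middle (half-way up) of a bundle of grey coated stick electrodes, two blue bands: rigid, 250 mm long (its x), 25 mm wide (y), 22 mm tall (z), about 0.35 kg; starts lying on the bench at the robot's right, x roughly away from the robot. May be absent. Fits in the oven lengthwise along the oven's y, side by side or two layers high.
- rods3_mid (a point): Middle (half-way up) of a bundle of grey coated stick electrodes, two blue bands: rigid, 250 mm long (its x), 25 mm wide (y), 22 mm tall (z), about 0.35 kg; starts lying on the bench at the robot's right, x roughly away from the robot. May be absent. Fits in the oven lengthwise along the oven's y, side by side or two layers high.
- tig_mid (a point): Middle of a thinner bundle of copper-coloured TIG filler rods with black bands, 250 mm long, 16 mm wide: a bystander, leave it.
- brush: Wire brush with wooden handle, 280 mm long, near the robot: a bystander, leave it. Origin in the middle of its underside.
- hammer: Chipping hammer, 180 mm long, far right: a bystander, leave it. Origin in the middle of its underside.
- magnet: Blue welding magnet, 70 mm, behind the oven: a bystander, leave it. Origin in the middle of its underside.
- tube: Upright square steel tube offcut, 50 mm wide, 110 mm tall, left: a bystander, leave it. Origin in the middle of its underside.
- spray: Anti-spatter spray can, 64 mm across, 170 mm tall, far left: a bystander, leave it. Origin in the middle of its underside.

How it is judged:
By the outcome, as a careful person would: the job done as asked, in the order asked, and still so for the second after the job is handed in, with the robot touching nothing.
Of rods1, rods2, rods3 only 2 to 3 are there at a start; the rules pass over those that are not, and their reading is None.
At some moment in a run one of rods1, rods2, rods3 may be knocked a few centimetres aside while the robot is not near it.
It also fails if it takes over 210 s, if anything falls off the work surface, if the arm or the gripper's body presses on something with over 40 N, if the wrist force passes 120 N, or if a joint passes its speed limit or range.

## Working session

There is one attempt and no reset: what is moved stays moved. The work goes in short steps, Python scripts to look and compute and a tool call to move; the robot and the scene stay as the last step left them, time stands still between calls to the robot, and variables do not carry over. Pictures are saved under pics/ and viewed, and the job is handed in when it is done.

Besides the shell and the picture viewer there is one more tool, called after "Call:" as name(argument=value, ...) on one line, values as JSON. arm_command: Moves the arm, as the interface text tells. Its arguments: {"type":"object","properties":{"plan":{"type":"array"},"newtons":{"type":"number"}},"required":["plan"]}

I'll start by looking at the scene.

```bash
ls; mkdir -p pics
cat > h.py <<'E'
import numpy as np, cv2
from station import sensors, vision, job
def P(cam):
    p=vision.camera_params(cam); K=np.array(p["intrinsics"],float).reshape(3,3); R=cv2.Rodrigues(np.array(p["rvec"],float))[0]; t=np.array(p["tvec"],float).ravel()
    return K,R,t
def ray(pr,at):
    K,R,t=pr; d=R.T@np.linalg.inv(K)@np.array([at[1],at[0],1.0]); o=-R.T@t; return o,d/np.linalg.norm(d)
def onz(pr,at,z):
    o,d=ray(pr,at); return o+d*(z-o[2])/d[2]
def tri(lst):
    A=np.zeros((3,3));b=np.zeros(3)
    for pr,at in lst:
        o,d=ray(pr,at);M=np.eye(3)-np.outer(d,d);A+=M;b+=M@o
    x=np.linalg.solve(A,b)
    res=[np.linalg.norm((np.eye(3)-np.outer(ray(pr,at)[1],ray(pr,at)[1]))@(x-ray(pr,at)[0])) for pr,at in lst]
    return x,res
def proj(pr,X):
    K,R,t=pr; c=R@np.asarray(X,float)+t; p=K@c; return p[1]/p[2],p[0]/p[2]
def st():
    o=sensors.get_obs()
    for k in("time_s","qpos","ee_pos","eef_rot","force","grip_width"): print(k,np.round(o[k],4))
    return o
E
python3 - <<'E'
from h import *
st()
for c in("scene","side","wrist"):
    cv2.imwrite(f"pics/{c}0.png",vision.camera(c))
    K,R,t=P(c);print(c,K.ravel().round(1),(-R.T@t).round(3),R[2].round(3))
for n in["rods1_mid","tig_mid","oven","staple","bracket","lid_handle","hasp_hinge","pin_grip","pin_tip","knob_grip","pointer","setmark","brush","hammer","magnet","tube","spray"]:
    for c in("scene","side"):
        r=vision.pinpoint(n,c)
        print(n,c,[(np.round(x["at"],1).tolist(),round(x["confidence"],2)) for x in r][:6])
E
```

```text
pics
time_s 0.0
qpos [-0.0666  0.3005  1.5216 -0.      1.3207 -0.0666]
ee_pos [0.55   0.     0.4041]
eef_rot [-3.1404e+00 -1.0000e-04  1.5708e+00]
force [-0.1681 -0.3534 -0.7179]
grip_width 0.0938
scene [367.    0.  315.4   0.  367.  193.3   0.    0.    1. ] [ 1.013 -0.745  0.825] [-0.417  0.653 -0.632]
side [396.    0.  320.1   0.  396.  205.5   0.    0.    1. ] [ 0.198 -0.617  0.986] [ 0.322  0.563 -0.761]
wrist [350.    0.  321.    0.  350.  195.6   0.    0.    1. ] [0.55  0.077 0.384] [-0.002 -0.264 -0.964]
rods1_mid scene [([260.7, 224.7], 0.75)]
rods1_mid side [([337.7, 338.4], 0.84)]
tig_mid scene [([306.8, 307.5], 0.67)]
tig_mid side [([287.4, 427.5], 0.96)]
oven scene [([202.1, 337.7], 0.91)]
oven side [([212.5, 308.6], 0.56)]
staple scene [([170.9, 314.9], 0.66)]
staple side [([204.9, 262.2], 0.69)]
bracket scene []
bracket side [([185.8, 236.0], 0.63)]
lid_handle scene [([176.9, 298.5], 0.57)]
lid_handle side [([218.7, 285.4], 0.94)]
hasp_hinge scene [([141.9, 358.3], 0.54), ([156.5, 324.8], 0.41), ([241.1, 258.9], 0.19)]
hasp_hinge side [([190.6, 265.6], 0.82)]
pin_grip scene [([147.6, 328.5], 0.38), ([141.0, 377.4], 0.35)]
pin_grip side [([179.0, 234.1], 0.56)]
pin_tip scene []
pin_tip side [([195.4, 240.3], 0.6), ([297.7, 332.8], 0.33)]
knob_grip scene [([141.6, 357.7], 0.46), ([157.1, 326.5], 0.17)]
knob_grip side [([152.5, 262.7], 0.6)]
pointer scene [([144.8, 350.4], 0.44), ([150.6, 330.8], 0.18)]
pointer side [([161.1, 259.3], 0.61)]
setmark scene [([188.6, 288.9], 0.45)]
setmark side [([191.8, 242.4], 0.69)]
brush scene [([190.0, 288.0], 0.74)]
brush side [([243.4, 257.2], 0.83)]
hammer scene [([351.4, 207.3], 0.84)]
hammer side [([391.0, 439.3], 0.68)]
magnet scene [([269.2, 368.6], 0.83)]
magnet side [([227.9, 396.5], 0.83)]
tube scene [([139.7, 326.2], 0.46)]
tube side [([176.2, 196.5], 0.72)]
spray scene [([144.3, 375.9], 0.89)]
spray side [([144.0, 237.2], 0.53), ([177.7, 238.0], 0.22)]
```

View pics/scene0.png

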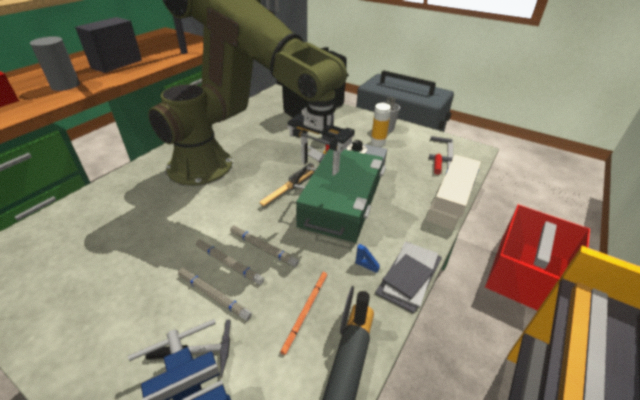

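View pics/side0.png

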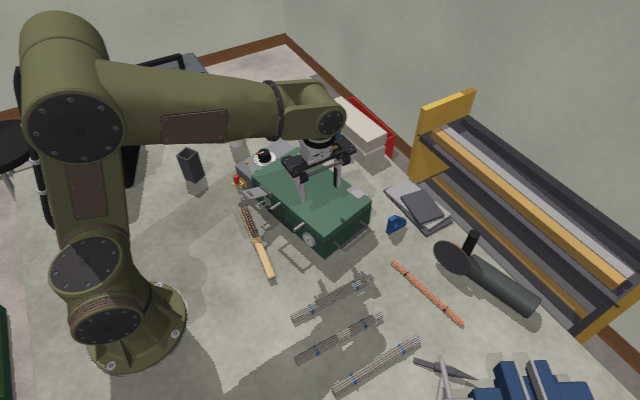

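View pics/wrist0.png

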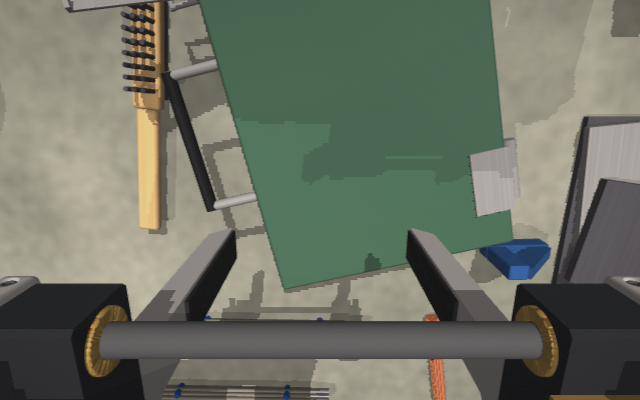

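The scene camera shows three grey bundles at about (240,225), (260,225) and (290,215), with copper TIG at (310,305) and the green oven at (190,340). The side view shows the pin's red head at (238,180) and the knob at (263,155). The wrist view shows the handle bar running from (70,165) to (210,215). I'll move the wrist to see the control end and the hasp.

Call:
arm_command(plan=[-1,-0.1,0.3,0.1,0,-1,-0.1,0.3,0.1,0,-1,-0.1,0.3,0.1,0,-1,-0.1,0.3,0.1,0,-1,-0.1,0.3,0.1,0])

```text
time_s: 2.35
ee_pos: [0.5099, 0.1203, 0.4447]
eef_rot: [3.141, 0.0, 1.572]
force: [0.1, -0.3, -1.0]
grip_width: 0.0944
```

```bash
cat >> h.py <<'E'
import json
def look(cam,names,tag=None,net="pinpoint"):
    pr=P(cam); im=vision.camera(cam)
    if tag: cv2.imwrite(f"pics/{tag}.png",im)
    out={}
    for n in names:
        r=getattr(vision,net)(n,cam); out[n]=r
        print(n,cam,[(np.round(x["at"],1).tolist(),round(x["confidence"],2)) for x in r][:4])
    return pr,out,im
def keep(pr,out,f="obs.json"):
    try: d=json.load(open(f))
    except Exception: d=[]
    for n,r in out.items():
        for x in r: d.append([n,[a.tolist() for a in pr],list(map(float,x["at"])),float(x["confidence"])])
    json.dump(d,open(f,"w"))
E
python3 - <<'E'
from h import *
st()
N=["staple","bracket","lid_handle","hasp_hinge","pin_grip","knob_grip","pointer","setmark"]
pr,o,im=look("wrist",N,"w1"); keep(pr,o)
E
```

```text
time_s 2.35
qpos [ 1.6170e-01  2.1250e-01  1.5369e+00 -1.0000e-04  1.3919e+00  1.6040e-01]
ee_pos [0.5099 0.1203 0.4447]
eef_rot [3.1412e+00 1.0000e-04 1.5721e+00]
force [ 0.1323 -0.255  -0.9647]
grip_width 0.0944
staple wrist []
bracket wrist [([3.8, 208.3], 0.94)]
lid_handle wrist [([257.6, 260.4], 0.91)]
hasp_hinge wrist [([131.1, 254.2], 0.58)]
pin_grip wrist []
knob_grip wrist []
pointer wrist []
setmark wrist []
```

View pics/w1.png

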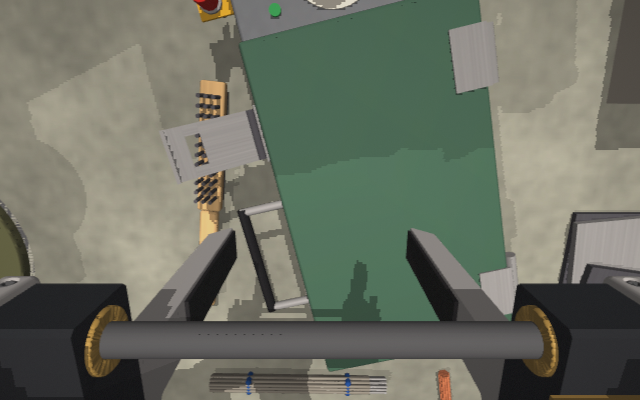

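The view shows the lid, the handle bar from (240,210) to (270,308), the hasp plate sticking out at (215,145), the brush beneath it, and the bracket and pin at the top edge (212,8). I'll move on to the control end.

Call:
arm_command(plan=[-1,-0.05,0.3,0,0,-1,-0.05,0.3,0,0,-1,-0.05,0.3,0,0,-1,-0.05,0.3,0,0,-1,-0.05,0.3,0,0])

```text
time_s: 3.3
ee_pos: [0.4901, 0.2398, 0.4445]
eef_rot: [-3.141, 0.0, 1.571]
force: [0.4, -0.7, -0.1]
grip_width: 0.0941
```

Run:
```python
from h import *
st()
N=["staple","bracket","lid_handle","hasp_hinge","pin_grip","knob_grip","pointer","setmark"]
pr,o,im=look("wrist",N,"w2"); keep(pr,o)
```

```text
time_s 3.3
qpos [ 3.8800e-01  2.6220e-01  1.4762e+00 -2.0000e-04  1.4035e+00  3.8740e-01]
ee_pos [0.4901 0.2398 0.4445]
eef_rot [-3.1414e+00  3.0000e-04  1.5714e+00]
force [ 0.3909 -0.7186 -0.1471]
grip_width 0.0941
staple wrist [([241.2, 274.8], 0.65)]
bracket wrist [([131.2, 235.8], 0.72)]
lid_handle wrist [([361.4, 281.2], 0.81)]
hasp_hinge wrist []
pin_grip wrist [([133.8, 232.1], 0.57)]
knob_grip wrist [([112.6, 355.8], 0.58)]
pointer wrist [([112.7, 322.6], 0.64)]
setmark wrist [([266.9, 380.2], 0.7), ([80.2, 342.2], 0.64)]
```

View pics/w2.png

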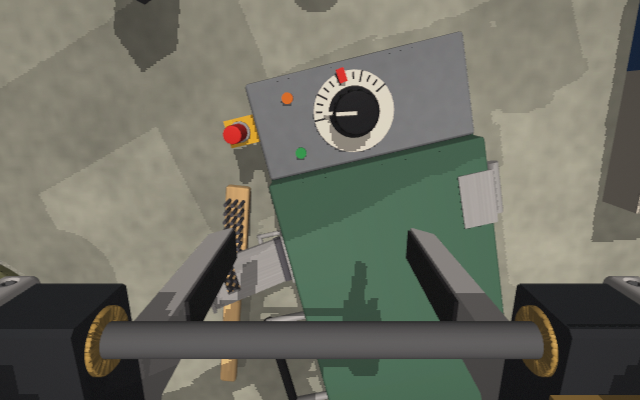

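The knob shows at (112,355), with its white pointer tip at (114,320) and the red mark at (75,341). The pin's red head is at (134,235). I'll take another view from a different place.

Call:
arm_command(plan=[-1,-0.2,0.08,0,0,-1,-0.2,0.08,0,0,-1,-0.2,0.08,0,0,-1,-0.2,0.08,0,0])

```text
time_s: 4.15
ee_pos: [0.4098, 0.2721, 0.445]
eef_rot: [3.141, -0.0, 1.572]
force: [-0.2, -0.1, -0.3]
grip_width: 0.0939
```

Run:
```python
from h import *
N=["staple","bracket","lid_handle","hasp_hinge","pin_grip","knob_grip","pointer","setmark"]
pr,o,im=look("wrist",N,"w3"); keep(pr,o)
```

```text
staple wrist [([269.0, 347.2], 0.74)]
bracket wrist [([165.6, 317.6], 0.67)]
lid_handle wrist [([385.2, 356.3], 0.71), ([164.1, 319.1], 0.46)]
hasp_hinge wrist []
pin_grip wrist [([384.5, 355.6], 0.5)]
knob_grip wrist [([150.3, 446.0], 0.73)]
pointer wrist [([147.4, 410.9], 0.92)]
setmark wrist [([310.0, 294.8], 0.69), ([120.0, 432.2], 0.48), ([149.4, 447.9], 0.44)]
```

View pics/w3.png

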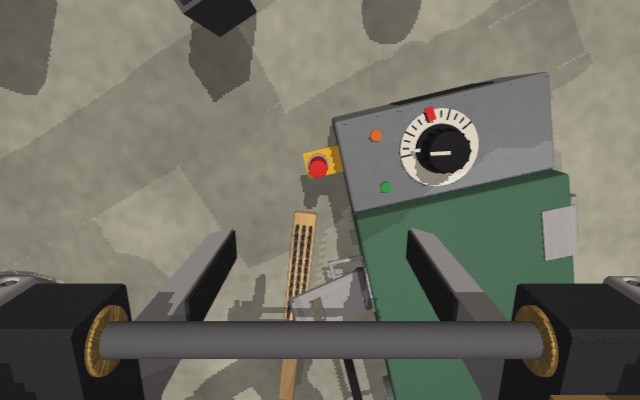

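```bash
cat >> h.py <<'E'
OV={"staple":(-114,90,60),"bracket":(-114,215,62.5),"lid_handle":(-130,-30,108),"knob_grip":(0,210,123),"pin_grip":(-114,215,85),"hasp_hinge":(-96.5,90,112)}
def o2w(T,p):
    x,y,a=T; p=np.asarray(p,float)/1000; c,s=np.cos(a),np.sin(a)
    return np.array([x+c*p[0]-s*p[1],y+s*p[0]+c*p[1],p[2]])
def w2o(T,p):
    x,y,a=T; c,s=np.cos(a),np.sin(a); dx,dy=p[0]-x,p[1]-y
    return 1000*np.array([c*dx+s*dy,-s*dx+c*dy,p[2]])
E
python3 - <<'E'
from h import *
from scipy.optimize import least_squares
d=json.load(open("obs.json"))
obs=[(n,tuple(map(np.array,pr)),at) for n,pr,at,c in d if n in OV and c>0.5 and n!="pin_grip"]
for c,L in {"side":{"staple":(204.9,262.2),"bracket":(185.8,236),"lid_handle":(218.7,285.4),"hasp_hinge":(190.6,265.6),"knob_grip":(152.5,262.7)},"scene":{}}.items():
    for n,at in L.items(): obs.append((n,P(c),at))
# own readings: control end top corners in w2,w3 
prs=sorted({json.dumps(x[1]) for x in d},key=lambda s:[json.dumps(x[1]) for x in d].index(s))
prs=[tuple(map(np.array,json.loads(s))) for s in prs]
OVX=dict(OV); OVX["cA"]=(-90,255,100); OVX["cB"]=(105,255,100)
obs+=[("cA",prs[1],(87,246)),("cB",prs[1],(32,463)),("cA",prs[2],(120,333)),("cB",prs[2],(72,548))]
def f(T): return np.concatenate([np.array(proj(pr,o2w(T,OVX[n])))-at for n,pr,at in obs])
r=least_squares(f,[0.5,0.05,0.27],loss="soft_l1",f_scale=2)
print(r.x)
for (n,pr,at),e in zip(obs,f(r.x).reshape(-1,2)): print(n,np.round(e,1),np.round(at,0))
T=r.x; json.dump(list(T),open("T.json","w"))
for n in OVX: print(n,o2w(T,OVX[n]).round(4))
# knob/pin triangulate
print("knob",tri([(prs[1],(112.6,355.8)),(prs[2],(150.3,446.0))]))
print("pin head top (eye)",tri([(prs[1],(133,234)),(prs[2],(165,317))]))
print("pointer",[w2o(T,onz(p,a,0.103)).round(1) for p,a in[(prs[1],(112.7,322.6)),(prs[2],(147.4,410.9))]])
print("mark",[w2o(T,onz(p,a,0.103)).round(1) for p,a in[(prs[1],(78,341.5)),(prs[2],(117,431))]])
E
```

```text
[0.56757137 0.10240664 0.23672766]
bracket [-1.5  2. ] [  4. 208.]
lid_handle [ 4.1 -1.6] [258. 260.]
hasp_hinge [3.7 2.4] [131. 254.]
staple [ 0.7 -2. ] [241. 275.]
bracket [1.  3.7] [131. 236.]
lid_handle [1.7 1.4] [361. 281.]
knob_grip [-0.3 -0.5] [113. 356.]
staple [-0.8 -3.6] [269. 347.]
bracket [-1.9  0.2] [166. 318.]
lid_handle [ 2.4 -0.6] [385. 356.]
knob_grip [0.8 0.8] [150. 446.]
staple [-0.1 -0.9] [205. 262.]
bracket [-2.6  1.1] [186. 236.]
lid_handle [ 1.2 -4.1] [219. 285.]
hasp_hinge [-0.1 -1.8] [191. 266.]
knob_grip [0.7 0.9] [152. 263.]
cA [-1.9 -3.4] [ 87 246]
cB [-3.3 -0.3] [ 32 463]
cA [ 2.6 -0.3] [120 333]
cB [-2.5  1.6] [ 72 548]
staple [0.4356 0.1632 0.06  ]
bracket [0.4063 0.2847 0.0625]
lid_handle [0.4482 0.0428 0.108 ]
knob_grip [0.5183 0.3065 0.123 ]
pin_grip [0.4063 0.2847 0.085 ]
hasp_hinge [0.4527 0.1673 0.112 ]
cA [0.4203 0.3292 0.1   ]
cB [0.6098 0.3749 0.1   ]
knob (array([0.51932097, 0.30634651, 0.11797218]), [np.float64(0.0002022863749831608), np.float64(0.00020228637498314518)])
pin head top (eye) (array([0.40548982, 0.28612011, 0.08118896]), [np.float64(0.00058633661265194), np.float64(0.0005863366126520018)])
pointer [array([-26.8, 215.4, 103. ]), array([-25.2, 216.6, 103. ])]
mark [array([ -3.9, 240.2, 103. ]), array([ -3.1, 239.4, 103. ])]
```

The oven pose fits to within about 2–4 px: origin (0.568, 0.102), yaw 0.237. Next I'll go above the handle bar, with the jaws along the oven's x and half open.

Call:
arm_command(plan=[0.1,0.096,-0.573,-0.2,0.113,0.1,0.096,-0.573,-0.2,0.113,0.1,0.096,-0.573,-0.2,0.113,0.1,0.096,-0.573,-0.2,0.113,0.1,0.096,-0.573,-0.2,0.113,0.1,0.096,-0.573,-0.2,0.113,0.1,0.096,-0.573,-0.2,0.113])

```text
time_s: 5.3
ee_pos: [0.4486, 0.042, 0.3645]
eef_rot: [-3.141, -0.0, 1.805]
force: [0.5, 1.1, 0.4]
grip_width: 0.0434
```

Run:
```python
from h import *
st();T=json.load(open("T.json"))
N=["lid_handle","hasp_hinge","staple"]
pr,o,im=look("wrist",N,"w4"); keep(pr,o)
for n in N: print(proj(pr,o2w(T,OV[n])))
```

```text
time_s 5.3
qpos [ 1.2000e-02  1.1810e-01  1.8391e+00  1.0000e-04  1.1850e+00 -2.2220e-01]
ee_pos [0.4486 0.042  0.3645]
eef_rot [-3.1411e+00 -2.0000e-04  1.8050e+00]
force [0.4738 1.1028 0.3538]
grip_width 0.0434
lid_handle wrist [([209.5, 320.3], 0.96)]
hasp_hinge wrist [([23.8, 374.3], 0.85)]
staple wrist []
(np.float64(211.44518186362777), np.float64(321.24006282879577))
(np.float64(24.99839383634915), np.float64(375.9175897419258))
(np.float64(39.381076277968624), np.float64(342.22287581204796))
```

View pics/w4.png

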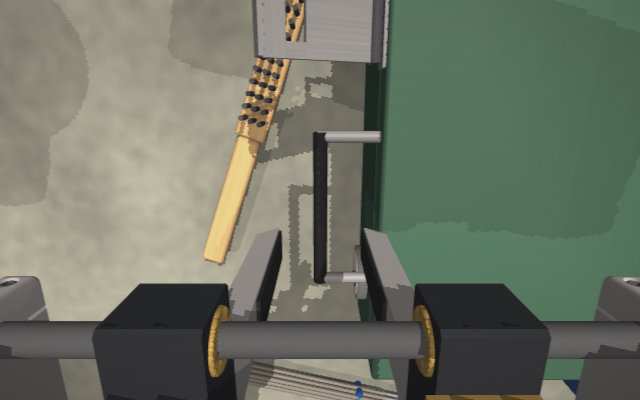

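The bar is centred between the fingers (column 320) and parallel to the pads, and the prediction agrees within 2 px. I'll descend and grip.

Call:
arm_command(plan=[0.1,0,0,-0.19,0,0.1,0,0,-0.19,0,0.1,0,0,-0.19,0,0.1,0,0,-0.19,0,1,0,0,-0.19,0,1,0,0,-0.19,0,1,0,0,-0.19,0,1,0,0,-0.19,0,1,0,0,-0.19,0], newtons=25)

```text
time_s: 6.4
ee_pos: [0.448, 0.0427, 0.2889]
eef_rot: [-3.139, -0.0, 1.808]
force: [-10.9, -2.6, 8.6]
grip_width: 0.0092
```

Run:
```python
from h import *
o=st();T=json.load(open("T.json"))
g=np.array(o["ee_pos"])-[0,0,.18]
print(w2o(T,g))
# arc from current grasp: rows
h=np.array([117,95.5]); p=np.array([-130,108.0]); a0=np.arctan2(p[1]-h[1],h[0]-p[0]); r=np.hypot(*(p-h))
c,s=np.cos(T[2]),np.sin(T[2])
for th in np.arange(0,1.76,0.1):
    x=h[0]-r*np.cos(a0+th)-p[0]; z=h[1]+r*np.sin(a0+th)-p[1]
    print(round(th,2),np.round(np.array([c*x,s*x,z])/400,3).tolist())
```

```text
time_s 6.4
qpos [ 1.3600e-02  2.2120e-01  1.9163e+00 -6.0000e-04  1.0065e+00 -2.2280e-01]
ee_pos [0.448  0.0427 0.2889]
eef_rot [-3.1391 -0.      1.8075]
force [-10.9488  -2.5647   8.5913]
grip_width 0.0092
[-130.29406328  -30.02411881  108.87277802]
0.0 [0.0, 0.0, 0.0]
0.1 [0.006, 0.001, 0.061]
0.2 [0.018, 0.004, 0.122]
0.3 [0.036, 0.009, 0.181]
0.4 [0.059, 0.014, 0.238]
0.5 [0.088, 0.021, 0.292]
0.6 [0.122, 0.029, 0.343]
0.7 [0.161, 0.039, 0.39]
0.8 [0.204, 0.049, 0.433]
0.9 [0.251, 0.061, 0.472]
1.0 [0.302, 0.073, 0.505]
1.1 [0.355, 0.086, 0.533]
1.2 [0.411, 0.099, 0.556]
1.3 [0.469, 0.113, 0.572]
1.4 [0.528, 0.127, 0.583]
1.5 [0.588, 0.142, 0.587]
1.6 [0.648, 0.156, 0.585]
1.7 [0.708, 0.171, 0.577]
```

The bar is held (opening 9.2 mm). I'll swing the lid up along its arc.

Call:
arm_command(plan=[1,0.003,0.001,0.03,0,1,0.006,0.001,0.061,0,1,0.012,0.003,0.092,0,1,0.018,0.004,0.122,0,1,0.027,0.006,0.152,0,1,0.036,0.009,0.181,0,1,0.048,0.011,0.21,0,1,0.059,0.014,0.238,0,1,0.074,0.018,0.265,0,1,0.088,0.021,0.292,0,1,0.105,0.025,0.318,0,1,0.122,0.029,0.343,0,1,0.141,0.034,0.367,0,1,0.161,0.039,0.39,0,1,0.182,0.044,0.412,0,1,0.204,0.049,0.433,0])

```text
time_s: 8.0
ee_pos: [0.5288, 0.0619, 0.4646]
eef_rot: [-3.137, 0.001, 1.807]
force: [-26.8, -6.9, 20.3]
grip_width: 0.0089
```

Run:
```python
from h import *
o=st();T=json.load(open("T.json"))
g=np.array(o["ee_pos"])-[0,0,.18]
q=w2o(T,g);print(q, np.hypot(q[0]-117,q[2]-95.5), np.arctan2(q[2]-95.5,117-q[0])-0.0506)
```

```text
time_s 8.0
qpos [ 0.0479  0.2213  1.4805 -0.0018  1.4443 -0.1879]
ee_pos [0.5288 0.0619 0.4646]
eef_rot [-3.1367e+00  9.0000e-04  1.8069e+00]
force [-26.8432  -6.9028  20.2698]
grip_width 0.0089
[-47.24043236 -30.30337643 284.57427446] 250.44760107598037 0.8049709182891311
```

Run:
```python
from h import *
T=json.load(open("T.json"))
h=np.array([117,95.5]); a0=.0506; c,s=np.cos(T[2]),np.sin(T[2])
def pt(th,r): return np.array([h[0]-r*np.cos(a0+th),h[1]+r*np.sin(a0+th)])
b=pt(0.8,247.3)
for i,th in enumerate(np.arange(0.85,1.76,0.05)):
    d=pt(th,247.3+3.5)-b
    print(round(th,2),np.round(np.array([c*d[0],s*d[0],d[1]])/400,3).tolist())
```

```text
0.85 [0.018, 0.004, 0.027]
0.9 [0.042, 0.01, 0.046]
0.95 [0.067, 0.016, 0.063]
1.0 [0.093, 0.023, 0.079]
1.05 [0.12, 0.029, 0.094]
1.1 [0.148, 0.036, 0.108]
1.15 [0.176, 0.042, 0.12]
1.2 [0.205, 0.049, 0.13]
1.25 [0.234, 0.056, 0.14]
1.3 [0.263, 0.064, 0.147]
1.35 [0.293, 0.071, 0.153]
1.4 [0.323, 0.078, 0.158]
1.45 [0.354, 0.085, 0.161]
1.5 [0.384, 0.093, 0.162]
1.55 [0.415, 0.1, 0.162]
1.6 [0.445, 0.107, 0.16]
1.65 [0.475, 0.115, 0.157]
1.7 [0.505, 0.122, 0.152]
1.75 [0.535, 0.129, 0.146]
```

Call:
arm_command(plan=[1,0.018,0.004,0.027,0,1,0.042,0.01,0.046,0,1,0.067,0.016,0.063,0,1,0.093,0.023,0.079,0,1,0.12,0.029,0.094,0,1,0.148,0.036,0.108,0,1,0.176,0.042,0.12,0,1,0.205,0.049,0.13,0,1,0.234,0.056,0.14,0])

```text
time_s: 8.9
ee_pos: [0.6233, 0.0843, 0.5201]
eef_rot: [3.141, 0.001, 1.807]
force: [-7.1, -6.5, 4.8]
grip_width: 0.009
```

Run:
```python
from h import *
o=st();T=json.load(open("T.json"))
g=np.array(o["ee_pos"])-[0,0,.18]
q=w2o(T,g);print(q, np.hypot(q[0]-117,q[2]-95.5), np.arctan2(q[2]-95.5,117-q[0])-0.0506)
pr,_,im=look("side",[],"s1")
```

```text
time_s 8.9
qpos [ 7.6400e-02  4.3500e-01  1.0766e+00 -1.2000e-03  1.6295e+00 -1.5950e-01]
ee_pos [0.6233 0.0843 0.5201]
eef_rot [3.1414e+00 1.3000e-03 1.8066e+00]
force [-7.1259 -6.4712  4.8112]
grip_width 0.009
[ 49.95004336 -30.64272696 340.07822304] 253.60245241460888 1.2526249492490804
```

View pics/s1.png

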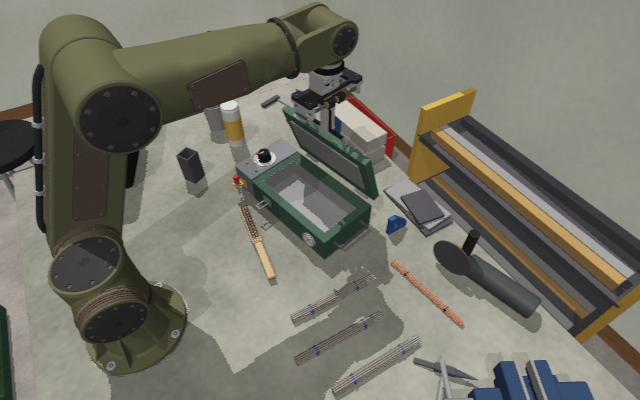

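The lid is at about 1.25 rad and the oven looks empty. I'll carry on towards the stop.

Call:
arm_command(plan=[1,0.029,0.008,0.007,0,1,0.059,0.015,0.013,0,1,0.089,0.022,0.018,0,1,0.12,0.029,0.021,0,1,0.15,0.037,0.022,0,1,0.181,0.044,0.022,0,1,0.211,0.051,0.02,0,1,0.241,0.059,0.017,0,1,0.265,0.064,0.013,0,1,0.265,0.064,0.013,0,1,0.265,0.064,0.013,0])

```text
time_s: 10.05
ee_pos: [0.7297, 0.1099, 0.5242]
eef_rot: [3.139, 0.001, 1.807]
force: [5.8, -1.8, 0.4]
grip_width: 0.0091
```

Run:
```python
from h import *
o=st();T=json.load(open("T.json"))
g=np.array(o["ee_pos"])-[0,0,.18]
q=w2o(T,g);print(q, np.hypot(q[0]-117,q[2]-95.5), np.arctan2(q[2]-95.5,117-q[0])-0.0506)
```

```text
time_s 10.05
qpos [ 1.0000e-01  7.6080e-01  5.6860e-01 -6.0000e-04  1.8089e+00 -1.3600e-01]
ee_pos [0.7297 0.1099 0.5242]
eef_rot [3.1385e+00 1.0000e-03 1.8066e+00]
force [ 5.7993 -1.7674  0.433 ]
grip_width 0.0091
[159.37279213 -30.71819252 344.22575908] 252.3092482318954 1.6889358505201835
```

The lid is at about 1.69 rad, at its stop. I'll release and rise clear.

Call:
arm_command(plan=[0.1,0,0,0,0,0.1,0,0,0,0,0.1,0,0,0,0,0.1,0,0,0,0,0.1,0,0,0.05,0,0.1,-0.01,0,0.1,0,0.1,-0.01,0,0.1,0,0.1,-0.01,0,0.1,0])

```text
time_s: 10.85
ee_pos: [0.7257, 0.1105, 0.5625]
eef_rot: [3.142, -0.0, 1.808]
force: [-0.1, 0.2, -0.8]
grip_width: 0.0419
```

Run:
```python
from h import *
o=st();T=json.load(open("T.json"))
for c in("side","scene"):
  pr,r,im=look(c,["rods1_mid"],"a_"+c,"silhouettes")
  pr,r2,im=look(c,["rods1_mid","rods2_mid","rods3_mid"])
  for x in r["rods1_mid"]: print(c,x["confidence"],x["at"],x["mask"].sum(), onz(pr,x["at"],0.011).round(3))
```

```text
time_s 10.85
qpos [ 0.1012  0.7774  0.4541  0.      1.9101 -0.1356]
ee_pos [0.7257 0.1105 0.5625]
eef_rot [ 3.1416 -0.      1.8075]
force [-0.1343  0.2335 -0.766 ]
grip_width 0.0419
rods1_mid side [([340.1, 335.9], 0.96), ([174.4, 325.1], 0.51)]
rods1_mid side [([336.3, 339.4], 0.9)]
rods2_mid side [([365.1, 378.1], 0.73)]
rods3_mid side [([298.2, 333.6], 0.86)]
side 0.96 [340.1, 335.9] 1011 [ 0.421 -0.298  0.011]
side 0.51 [174.4, 325.1] 14416 [0.697 0.218 0.011]
rods1_mid scene [([263.3, 228.6], 0.91)]
rods1_mid scene [([261.3, 227.6], 0.75)]
rods2_mid scene []
rods3_mid scene [([245.1, 262.5], 0.81)]
scene 0.91 [263.3, 228.6] 674 [ 0.442 -0.304  0.011]
```

The two views agree on the bundles, at about (0.42–0.44, -0.30). I'll swing over them with the jaws along the world's y.

Call:
arm_command(plan=[-0.2,-0.3,-0.3,0,-0.1,-0.2,-0.75,-0.9,0,-0.86,-0.2,-0.75,-0.9,0,-0.86,-0.2,-0.75,-0.9,0,-0.86,-0.2,-0.75,-0.9,0,-0.86,-0.2,-0.75,-0.9,0,-0.86,-0.2,-0.75,-0.9,-0.2,-0.86,-0.2,-0.75,-0.9,-0.2,-0.86,-0.2,-0.75,-0.9,-0.2,-0.86,-0.2,-0.75,-0.9,-0.2,-0.86,-0.2,-0.75,-0.9,-0.2,-0.86,-0.2,-0.75,-0.9,-0.2,-0.86,-0.2,-0.75,-0.9,-0.2,-0.86,-0.2,-0.75,-0.9,-0.2,-0.86])

```text
time_s: 12.85
ee_pos: [0.4255, -0.2496, 0.4832]
eef_rot: [3.141, -0.0, 0.006]
force: [0.1, -0.6, 0.1]
grip_width: 0.0566
```

Run:
```python
from h import *
o=st();T=json.load(open("T.json"))
pr,r,im=look("wrist",["rods1_mid","rods2_mid","rods3_mid","tig_mid"],"r1")
for n,x in r.items():
  for y in x: print(n,round(y["confidence"],2),onz(pr,y["at"],0.011).round(4))
```

```text
time_s 12.85
qpos [-0.6049  0.1209  1.555   0.      1.4652  0.9603]
ee_pos [ 0.4255 -0.2496  0.4832]
eef_rot [ 3.1414e+00 -4.0000e-04  5.6000e-03]
force [ 0.0716 -0.6081  0.0616]
grip_width 0.0566
rods1_mid wrist [([154.5, 359.2], 0.78)]
rods2_mid wrist [([120.8, 438.9], 0.95)]
rods3_mid wrist [([120.3, 279.2], 0.68), ([44.8, 34.6], 0.64)]
tig_mid wrist []
rods1_mid 0.78 [ 0.4337 -0.2991  0.011 ]
rods2_mid 0.95 [ 0.4771 -0.3985  0.011 ]
rods3_mid 0.68 [ 0.4766 -0.1964  0.011 ]
rods3_mid 0.64 [0.5636 0.0939 0.011 ]
```

View pics/r1.png

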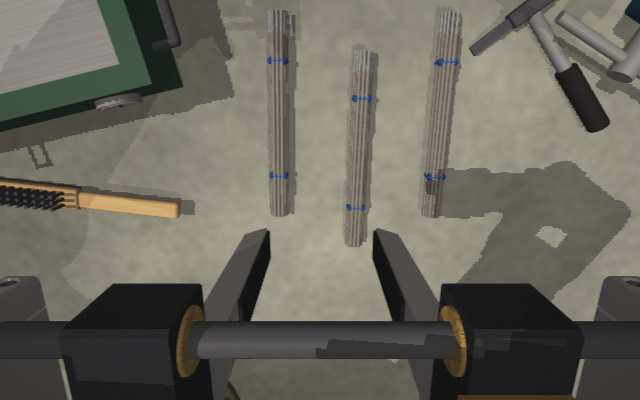

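All three bundles are in view: the mids are at (120,279), (154,359) and (121,439), with the blue bands clear. I'll measure their axes from the bands.

```bash
cat >> h.py <<'E'
def bands(im):
    hsv=cv2.cvtColor(im,cv2.COLOR_BGR2HSV); m=cv2.inRange(hsv,(105,120,60),(130,255,255))
    m=cv2.morphologyEx(m,cv2.MORPH_CLOSE,np.ones((3,7),np.uint8))
    n,l,s,c=cv2.connectedComponentsWithStats(m)
    return [(c[i][1],c[i][0],s[i][4],s[i][2],s[i][3]) for i in range(1,n) if s[i][4]>15]
E
python3 - <<'E'
from h import *
im=cv2.imread("pics/r1.png"); pr=P("wrist")
for b in bands(im): print(np.round(b,1), onz(pr,b[:2],0.018).round(4))
for a,b in [((61,277.5),(176,279)),((98.5,362),(208.5,355)),((62,447),(177,434.5))]:
    A,B=onz(pr,a,.02),onz(pr,b,.02); d=A-B; print("mid",((A+B)/2).round(4),"L",np.linalg.norm(d).round(4),"ang",np.degrees(np.arctan2(d[1],d[0])).round(2))
for e in[((11,278),(215,279)),((50,363),(245,353)),((12,449),(215,431))]:
    A,B=onz(pr,e[0],.011),onz(pr,e[1],.011);print(np.linalg.norm(A-B),((A+B)/2).round(4))
E
```

```text
[ 60.  277.2  80.   20.    7. ] [ 0.5473 -0.1964  0.018 ]
[ 61.6 446.3  88.   21.    7. ] [ 0.547 -0.398  0.018]
[ 98.2 361.4  76.   20.    7. ] [ 0.5042 -0.2982  0.018 ]
[175.6 278.6  68.   18.    6. ] [ 0.4067 -0.1945  0.018 ]
[176.8 434.   60.   19.    6. ] [ 0.4065 -0.3963  0.018 ]
[207.8 355.3  58.   18.    6. ] [ 0.3637 -0.2955  0.018 ]
mid [ 0.4763 -0.196   0.02  ] L 0.1394 ang -0.67
mid [ 0.4336 -0.2968  0.02  ] L 0.1406 ang -1.59
mid [ 0.4765 -0.3972  0.02  ] L 0.1397 ang -0.76
0.2512797154922334 [ 0.4761 -0.1953  0.011 ]
0.2528408698504337 [ 0.4336 -0.2968  0.011 ]
0.2502093051843718 [ 0.4771 -0.3987  0.011 ]
```

Call:
arm_command(plan=[-0.2,0.128,0.135,-0.475,-0.008,-0.2,0.128,0.135,-0.475,-0.008,-0.2,0.128,0.135,-0.475,-0.008,-0.2,0.128,0.135,-0.475,-0.008,-0.2,0.128,0.135,-0.475,-0.008,-0.2,0.128,0.135,-0.475,-0.008,-0.2,0.128,0.135,-0.475,-0.008,-0.2,0.128,0.135,-0.475,-0.008])

```text
time_s: 13.9
ee_pos: [0.4768, -0.1963, 0.2953]
eef_rot: [3.14, -0.003, -0.011]
force: [0.7, -0.6, -0.1]
grip_width: 0.0566
```

Run:
```python
from h import *
o=st()
pr,r,im=look("wrist",["rods3_mid"],"r2")
for b in bands(im): print(np.round(b,1), onz(pr,b[:2],0.018).round(4))
for y in r["rods3_mid"]: print(onz(pr,y["at"],0.011).round(4))
```

```text
time_s 13.9
qpos [-0.4616  0.3443  1.7354 -0.      1.0583  1.1203]
ee_pos [ 0.4768 -0.1963  0.2953]
eef_rot [ 3.14   -0.0032 -0.011 ]
force [ 0.7166 -0.5568 -0.1424]
grip_width 0.0566
rods3_mid wrist [([203.9, 320.7], 0.87)]
[107.4 597.4 429.   50.   12. ] [ 0.5467 -0.3947  0.018 ]
[109.8 319.9 302.   33.   12. ] [ 0.5473 -0.1965  0.018 ]
[167.5 454.9 292.   38.   11. ] [ 0.5043 -0.2967  0.018 ]
[283.1 563.8 254.   41.   18. ] [ 0.4071 -0.3944  0.018 ]
[286.5 318.9 199.   29.   10. ] [ 0.4066 -0.1939  0.018 ]
[ 0.4751 -0.1962  0.011 ]
```

View pics/r2.png

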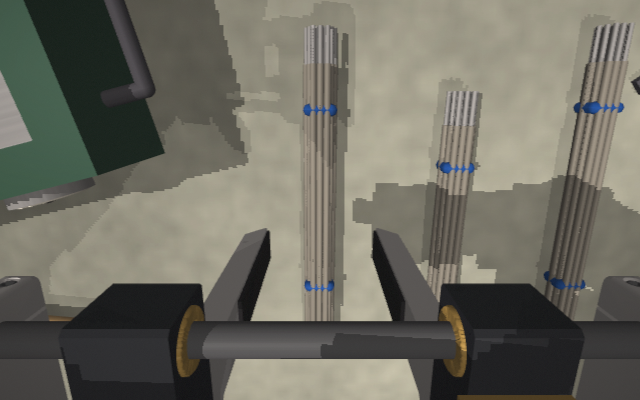

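The bundle is centred at column 319, and the band positions match the earlier view to under 1 mm. I'll descend, grip and lift.

Call:
arm_command(plan=[-0.2,0,0.003,-0.15,0,-0.2,0,0.003,-0.22,0,-0.2,0,0.003,-0.233,0,-0.2,0,0.003,-0.233,0,1,0,0.003,-0.233,0,1,0,0.003,-0.233,0,1,0,0.003,-0.233,0,1,0,0.003,-0.233,0,1,0,0.003,-0.233,0,1,0,0.003,-0.233,0], newtons=25)

```text
time_s: 15.0
ee_pos: [0.4768, -0.1945, 0.2]
eef_rot: [3.141, -0.0, -0.011]
force: [-0.9, -1.4, 3.0]
grip_width: 0.0237
```

Call:
arm_command(plan=[1,0,0,0.1,0,1,0,0,0.22,0,1,0,0,0.34,0.06,1,0,0,0.45,0.868,1,0,0,0.45,0.868,1,0,0,0.45,0.868,1,0,0,0.45,0.868,1,0,0,0.45,0.868,1,0,0,0.45,0.868,1,0,0,0.45,0.868,1,0,0,0.45,0.868,1,0,0,0.45,0.868,1,0,0,0.45,0.868,1,0,0,0.45,0.868,1,0,0,0.45,0.868,1,0,0,0.45,0.868,1,0,0,0.45,0.868,1,0,0,0.45,0.868])

```text
time_s: 16.8
ee_pos: [0.4768, -0.1944, 0.3796]
eef_rot: [-3.141, -0.0, 1.806]
force: [-1.1, 0.3, -2.8]
grip_width: 0.0238
```

Run:
```python
from h import *
o=st();T=json.load(open("T.json"));e=np.array(o["ee_pos"])
for x in(13,-32): 
    w=o2w(T,(x,0,0)); print(x,w.round(4),((w-e)/0.4).round(4))
pr,r,im=look("wrist",["oven"],"p1")
for p in[(-65,-140,95),(-65,140,95),(65,-140,95),(65,140,95),(-65,-140,40),(65,-140,40)]: print(p,np.round(proj(pr,o2w(T,p)),0))
```

```text
time_s 16.8
qpos [-0.4583  0.2443  1.6517  0.      1.2461 -0.6937]
ee_pos [ 0.4768 -0.1944  0.3796]
eef_rot [-3.1412e+00 -3.0000e-04  1.8062e+00]
force [-1.129   0.3089 -2.8287]
grip_width 0.0238
13 [0.5802 0.1055 0.    ] [ 0.2586  0.7496 -0.9491]
-32 [0.5365 0.0949 0.    ] [ 0.1493  0.7232 -0.9491]
oven wrist [([141.8, 626.0], 0.51)]
(-65, -140, 95) [ 24. 456.]
(-65, 140, 95) [-614.  514.]
(65, -140, 95) [ 24. 644.]
(65, 140, 95) [-616.  786.]
(-65, -140, 40) [ 38. 432.]
(65, -140, 40) [ 38. 586.]
```

View pics/p1.png

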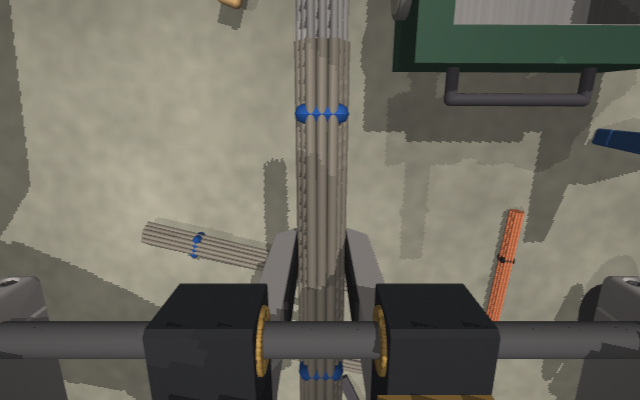

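The bundle is held straight, and the oven's inner corner is where predicted, (24,456). I'll move it above its place.

Call:
arm_command(plan=[1,0.259,0.75,0,0,1,0.259,0.75,0,0,1,0.259,0.75,0,0,1,0.259,0.75,0,0,1,0.259,0.75,0,0,1,0.259,0.75,0,0,1,0.259,0.75,0,0,1,0.259,0.75,-0.12,0,1,0.259,0.75,-0.12,0,1,0.259,0.75,-0.12,0,1,0.259,0.75,-0.12,0])

```text
time_s: 18.0
ee_pos: [0.5807, 0.1049, 0.334]
eef_rot: [3.139, 0.0, 1.806]
force: [0.2, 0.2, -3.2]
grip_width: 0.0238
```

Run:
```python
from h import *
o=st();T=json.load(open("T.json"));e=np.array(o["ee_pos"])
print(w2o(T,e))
pr,r,im=look("wrist",[],"p2");look("side",[],"p2s")
for p in[(-65,140,95),(65,140,95),(-65,140,40),(65,140,40)]: print(p,np.round(proj(pr,o2w(T,p)),0))
```

```text
time_s 18.0
qpos [ 0.1167  0.4516  1.4829 -0.      1.2046 -0.1188]
ee_pos [0.5807 0.1049 0.334 ]
eef_rot [3.1392e+00 3.0000e-04 1.8063e+00]
force [ 0.2333  0.2333 -3.1658]
grip_width 0.0238
[ 13.36303959  -0.64191055 333.99966208]
(-65, 140, 95) [-19. 179.]
(65, 140, 95) [-19. 413.]
(-65, 140, 40) [  6. 209.]
(65, 140, 40) [  6. 393.]
```

View pics/p2.png

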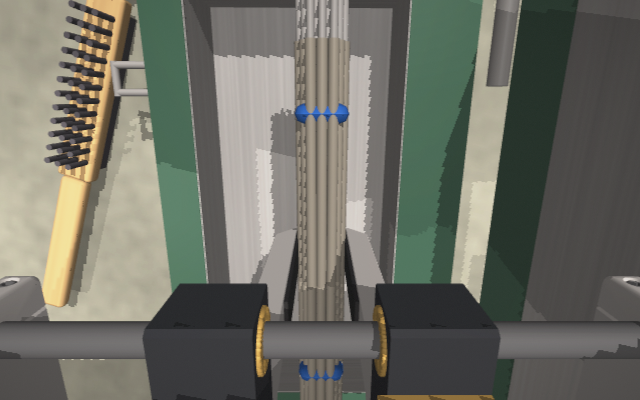

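View pics/p2s.png

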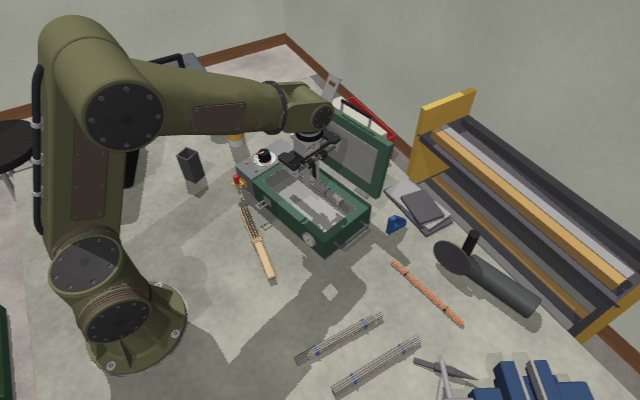

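The bundle is centred between the inner walls (columns 212–392), as predicted. The loop of the staple shows at (78,130). I'll lower gently.

Call:
arm_command(plan=[1,0,0,-0.06,0,1,0,0,-0.12,0,1,0,0,-0.17,0,1,0,0,-0.2,0,1,0,0,-0.215,0,1,0,0,-0.222,0,1,0,0,-0.226,0,1,0,0,-0.226,0])

```text
time_s: 18.9
ee_pos: [0.5805, 0.1056, 0.2421]
eef_rot: [3.141, 0.0, 1.807]
force: [0.2, -1.0, -3.2]
grip_width: 0.0238
```

Call:
arm_command(plan=[1,0,0,-0.002,0,1,0,0,-0.004,0,1,0,0,-0.006,0,1,0,0,-0.006,0])

```text
time_s: 19.3
ee_pos: [0.5804, 0.1056, 0.24]
eef_rot: [3.141, 0.0, 1.808]
force: [-5.1, -1.1, 6.9]
grip_width: 0.0237
```

There's floor contact (about 10 N). I'll release a little and rise.

Call:
arm_command(plan=[0.25,0,0,0.002,0,0.25,0,0,0.002,0,0.25,0,0,0.002,0,0.25,0,0,0.05,0,0.25,0,0,0.15,0,0.25,0,0,0.25,0,0.25,0,0,0.35,0,0.25,0,0,0.35,0])

```text
time_s: 20.1
ee_pos: [0.5806, 0.1056, 0.3848]
eef_rot: [3.133, 0.001, 1.807]
force: [-0.1, 0.5, 0.0]
grip_width: 0.0353
```

Run:
```python
from h import *
o=st();T=json.load(open("T.json"));e=np.array(o["ee_pos"])
print(w2o(T,e))
pr,r,im=look("wrist",["rods3_mid","staple"],"p3")
for b in bands(im): print(np.round(b,1), w2o(T,onz(pr,b[:2],0.058)).round(1))
for p in [(-127,81,60),(-127,99,60),(-114,90,60)]: print(np.round(proj(pr,o2w(T,p)),1))
```

```text
time_s 20.1
qpos [ 1.1790e-01  4.0360e-01  1.4283e+00  1.0000e-04  1.3007e+00 -1.1880e-01]
ee_pos [0.5806 0.1056 0.3848]
eef_rot [3.1327e+00 1.0000e-03 1.8075e+00]
force [-0.0548  0.4859  0.037 ]
grip_width 0.0353
[1.34447323e+01 9.19364322e-02 3.84829061e+02]
rods3_mid wrist [([186.2, 321.1], 0.64)]
staple wrist [([83.7, 164.4], 0.75)]
[106.4 317.7 187.   28.   10. ] [13.3 71.4 58. ]
[258.4 317.3 130.   24.    8. ] [ 12.5 -69.3  58. ]
[ 94.6 149.2]
[ 71.8 146.4]
[ 83.3 163.6]
```

View pics/p3.png

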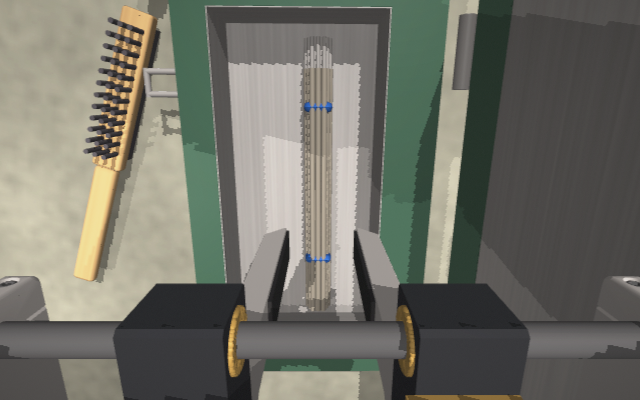

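The bundle lies flat on the floor at oven x≈13, y≈0, and the staple prediction agrees within 1 px. I'll fetch the second bundle.

Call:
arm_command(plan=[-0.2,-0.366,-1,0,0,-0.2,-0.366,-1,0,0,-0.2,-0.366,-1,0,-0.876,-0.2,-0.366,-1,0,-0.876,-0.2,-0.366,-1,0,-0.876,-0.2,-0.366,-1,0,-0.876,-0.2,-0.366,-1,0,-0.876,-0.2,-0.366,-1,0,-0.876,-0.2,-0.366,-1,0,-0.876,-0.2,-0.366,-1,0,-0.876,-0.2,-0.366,-1,0,-0.876,-0.2,-0.366,-1,0,-0.876,-0.2,-0.366,-1,-0.1,-0.876,-0.2,-0.366,-1,-0.1,-0.876,-0.2,-0.366,-1,-0.1,-0.876,-0.2,-0.366,-1,-0.1,-0.876])

```text
time_s: 21.85
ee_pos: [0.4339, -0.2943, 0.3375]
eef_rot: [-3.14, 0.002, -0.028]
force: [0.4, -0.3, 0.4]
grip_width: 0.0562
```

Run:
```python
from h import *
o=st()
pr,r,im=look("wrist",["rods1_mid"],"r3")
for b in bands(im): print(np.round(b,1), onz(pr,b[:2],0.018).round(4))
for y in r["rods1_mid"]: print(onz(pr,y["at"],0.011).round(4))
```

```text
time_s 21.85
qpos [-0.6659  0.3098  1.672   0.      1.1625  0.9325]
ee_pos [ 0.4339 -0.2943  0.3375]
eef_rot [-3.14e+00  2.10e-03 -2.76e-02]
force [ 0.4499 -0.3092  0.4096]
grip_width 0.0562
rods1_mid wrist [([187.8, 323.8], 0.81)]
[ 47.5 448.8 245.   36.   11. ] [ 0.5468 -0.3981  0.018 ]
[106.6 325.1 198.   29.   10. ] [ 0.5041 -0.299   0.018 ]
[215.5 437.7 146.   26.    9. ] [ 0.4062 -0.3979  0.018 ]
[261.8 325.2 137.   25.    9. ] [ 0.3633 -0.2956  0.018 ]
[ 0.433  -0.2961  0.011 ]
```

View pics/r3.png

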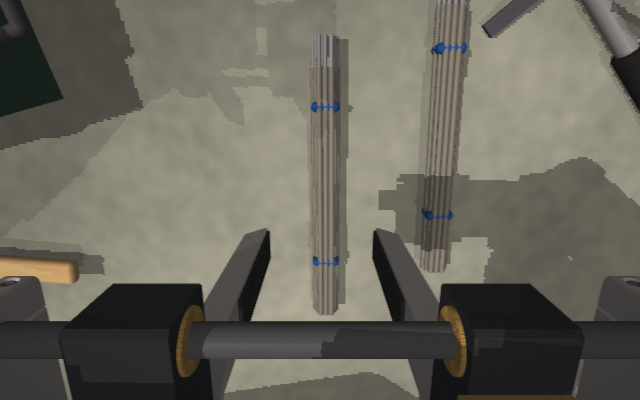

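The second bundle is unmoved, with its mid at (0.434,-0.297) and aligned with the jaws. I'll grip it.

Call:
arm_command(plan=[-0.2,0,-0.0075,-0.12,0,-0.2,0,-0.0075,-0.24,0,-0.2,0,-0.0075,-0.32,0,-0.2,0,-0.0075,-0.342,0,-0.2,0,-0.0075,-0.342,0,1,0,-0.0075,-0.342,0,1,0,-0.0075,-0.342,0,1,0,-0.0075,-0.342,0,1,0,-0.0075,-0.342,0,1,0,-0.0075,-0.342,0,1,0,-0.0075,-0.342,0])

```text
time_s: 23.05
ee_pos: [0.4341, -0.2975, 0.2026]
eef_rot: [3.141, -0.0, -0.027]
force: [-0.2, 0.9, 5.0]
grip_width: 0.0237
```

Call:
arm_command(plan=[1,0,0,0.1,0,1,0,0,0.22,0,1,0,0,0.34,0.06,1,0,0,0.45,0.876,1,0,0,0.45,0.876,1,0,0,0.45,0.876,1,0,0,0.45,0.876,1,0,0,0.45,0.876,1,0,0,0.45,0.876,1,0,0,0.45,0.876,1,0,0,0.45,0.876,1,0,0,0.45,0.876,1,0,0,0.45,0.876,1,0,0,0.45,0.876,1,0,0,0.45,0.876,1,0,0,0.45,0.876,1,0,0,0.45,0.876,1,0,0,0.45,0.876])

```text
time_s: 24.85
ee_pos: [0.434, -0.2974, 0.3821]
eef_rot: [-3.141, -0.0, 1.806]
force: [0.9, 0.3, -2.8]
grip_width: 0.0241
```

Run:
```python
from h import *
o=st();T=json.load(open("T.json"));e=np.array(o["ee_pos"])
for x in(13,-32): 
    w=o2w(T,(x,0,0)); print(x,w.round(4),((w-e)/0.4).round(4))
```

```text
time_s 24.85
qpos [-0.6704  0.2666  1.6177 -0.      1.2577 -0.9054]
ee_pos [ 0.434  -0.2974  0.3821]
eef_rot [-3.1413e+00 -3.0000e-04  1.8058e+00]
force [ 0.8519  0.3005 -2.8339]
grip_width 0.0241
13 [0.5802 0.1055 0.    ] [ 0.3656  1.0071 -0.9552]
-32 [0.5365 0.0949 0.    ] [ 0.2562  0.9807 -0.9552]
```

Call:
arm_command(plan=[1,0.256,0.981,0,0,1,0.256,0.981,0,0,1,0.256,0.981,0,0,1,0.256,0.981,0,0,1,0.256,0.981,0,0,1,0.256,0.981,0,0,1,0.256,0.981,0,0,1,0.256,0.981,0,0,1,0.256,0.981,0,0,1,0.256,0.981,-0.1,0,1,0.256,0.981,-0.12,0,1,0.256,0.981,-0.12,0,1,0.256,0.981,-0.12,0])

```text
time_s: 26.15
ee_pos: [0.5367, 0.0945, 0.3355]
eef_rot: [3.14, 0.0, 1.806]
force: [-0.3, -0.7, -3.5]
grip_width: 0.0237
```

Run:
```python
from h import *
o=st();T=json.load(open("T.json"));e=np.array(o["ee_pos"])
print(w2o(T,e))
pr,r,im=look("wrist",[],"p4")
```

```text
time_s 26.15
qpos [ 0.1071  0.3549  1.6161 -0.      1.1694 -0.1285]
ee_pos [0.5367 0.0945 0.3355]
eef_rot [3.1404e+00 2.0000e-04 1.8064e+00]
force [-0.2563 -0.7111 -3.465 ]
grip_width 0.0237
[-31.88389786  -0.42082691 335.52980304]
```

View pics/p4.png

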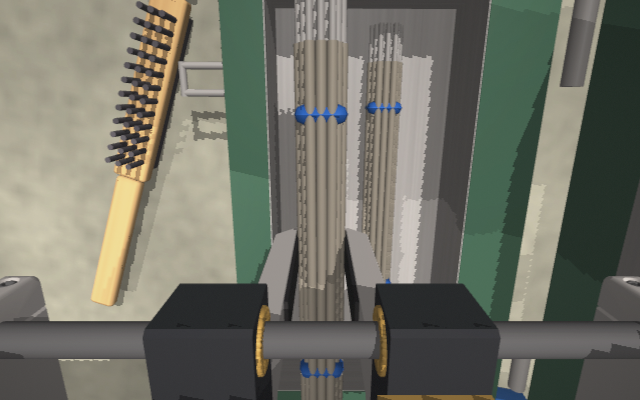

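The held bundle is left of the first one, with room for the fingers on both sides. I'll lower it.

Call:
arm_command(plan=[1,0,0,-0.06,0,1,0,0,-0.12,0,1,0,0,-0.17,0,1,0,0,-0.2,0,1,0,0,-0.215,0,1,0,0,-0.222,0,1,0,0,-0.225,0,1,0,0,-0.225,0])

```text
time_s: 27.0
ee_pos: [0.5366, 0.095, 0.2449]
eef_rot: [3.141, 0.0, 1.807]
force: [-0.5, -1.0, -2.6]
grip_width: 0.024
```

Call:
arm_command(plan=[1,0,0,-0.002,0,1,0,0,-0.004,0,1,0,0,-0.006,0,1,0,0,-0.006,0])

```text
time_s: 27.4
ee_pos: [0.5364, 0.095, 0.2426]
eef_rot: [3.141, 0.0, 1.807]
force: [-3.6, -1.5, 4.9]
grip_width: 0.0238
```

There's contact at the expected height. I'll open by only a few millimetres and rise.

Call:
arm_command(plan=[0.32,0,0,0.002,0,0.32,0,0,0.002,0,0.32,0,0,0.002,0,0.32,0,0,0.05,0,0.32,0,0,0.15,0,0.32,0,0,0.25,0,0.32,0,0,0.35,0,0.32,0,0,0.35,0])

```text
time_s: 28.2
ee_pos: [0.5367, 0.095, 0.3873]
eef_rot: [3.133, 0.001, 1.808]
force: [0.3, 0.3, -0.4]
grip_width: 0.0319
```

Run:
```python
from h import *
o=st();T=json.load(open("T.json"));e=np.array(o["ee_pos"])
print(w2o(T,e))
pr,r,im=look("wrist",[],"p5")
for b in bands(im): print(np.round(b,1), w2o(T,onz(pr,b[:2],0.058)).round(1))
pr,r,im=look("side",["rods1_mid","rods2_mid"],"p5s")
for y in r["rods2_mid"]: print(onz(pr,y["at"],0.011).round(4))
```

```text
time_s 28.2
qpos [ 0.1081  0.302   1.5596 -0.      1.2713 -0.1286]
ee_pos [0.5367 0.095  0.3873]
eef_rot [3.1330e+00 1.1000e-03 1.8075e+00]
force [ 0.2989  0.2761 -0.3878]
grip_width 0.0319
[-3.17842631e+01  9.16446385e-02  3.87269608e+02]
[106.9 317.2 163.   28.   10. ] [-32.4  70.9  58. ]
[106.3 369.8 176.   29.   10. ] [12.6 71.4 58. ]
[257.7 317.9 127.   25.    9. ] [-32.2 -69.8  58. ]
rods1_mid side [([209.2, 300.8], 0.84)]
rods2_mid side [([365.8, 378.3], 0.75)]
[ 0.4759 -0.4035  0.011 ]
```

View pics/p5.png

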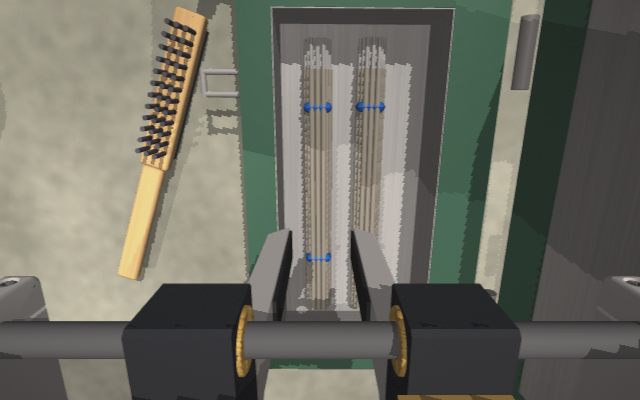

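View pics/p5s.png

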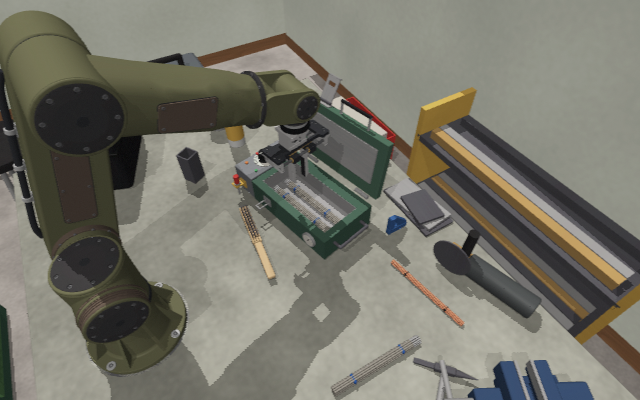

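Both bundles lie side by side on the floor, at x=-32 and x=13. The third is still at about (0.476,-0.40), so I'll go and get it.

Call:
arm_command(plan=[-0.2,-0.15,-1,0,0,-0.2,-0.15,-1,0,0,-0.2,-0.15,-1,0,-0.868,-0.2,-0.15,-1,0,-0.868,-0.2,-0.15,-1,0,-0.868,-0.2,-0.15,-1,0,-0.868,-0.2,-0.15,-1,0,-0.868,-0.2,-0.15,-1,0,-0.868,-0.2,-0.15,-1,0,-0.868,-0.2,-0.15,-1,0,-0.868,-0.2,-0.15,-1,0,-0.868,-0.2,-0.15,-1,0,-0.868,-0.2,-0.15,-1,0,-0.868,-0.2,-0.15,-1,0,-0.868,-0.2,-0.15,-1,0,-0.868])

```text
time_s: 29.9
ee_pos: [0.4764, -0.305, 0.3803]
eef_rot: [-3.14, 0.002, -0.014]
force: [-0.0, 0.2, -0.5]
grip_width: 0.056
```

Call:
arm_command(plan=[-0.2,0,-0.23,-0.12,0,-0.2,0,-0.23,-0.12,0,-0.2,0,-0.23,-0.12,0,-0.2,0,-0.23,-0.12,0,-0.2,0,-0.23,-0.12,0])

```text
time_s: 30.4
ee_pos: [0.4766, -0.3963, 0.3341]
eef_rot: [-3.142, -0.0, -0.008]
force: [0.3, 0.3, -0.3]
grip_width: 0.0567
```

Run:
```python
from h import *
o=st()
pr,r,im=look("wrist",["rods2_mid"],"r4")
for b in bands(im): print(np.round(b,1), onz(pr,b[:2],0.018).round(4))
for y in r["rods2_mid"]: print(onz(pr,y["at"],0.011).round(4))
```

```text
time_s 30.4
qpos [-7.5270e-01  5.1540e-01  1.3879e+00  2.0000e-04  1.2382e+00  8.2640e-01]
ee_pos [ 0.4766 -0.3963  0.3341]
eef_rot [-3.1415e+00 -2.0000e-04 -8.3000e-03]
force [ 0.3158  0.2599 -0.3147]
grip_width 0.0567
rods2_mid wrist [([190.9, 325.7], 0.73)]
[ 18.8 635.4 172.   11.   25. ] [ 0.6112 -0.6393  0.018 ]
[107.9 325.3 213.   29.   10. ] [ 0.5467 -0.4     0.018 ]
[264.5 324.8 133.   26.   10. ] [ 0.4059 -0.3989  0.018 ]
[ 0.4745 -0.4001  0.011 ]
```

View pics/r4.png

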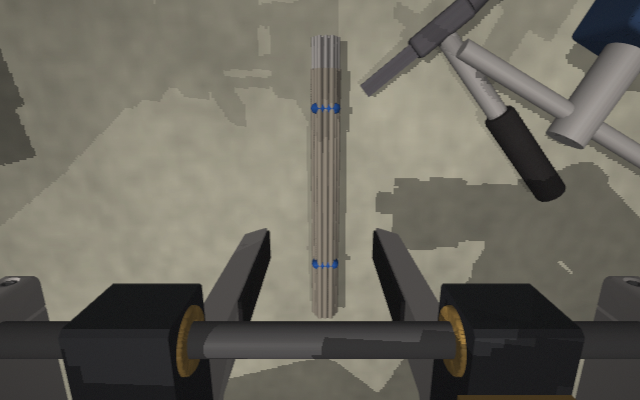

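The third bundle is aligned, with its mid at (0.476,-0.399). The hammer is clear of the jaws. I'll grip it.

Call:
arm_command(plan=[-0.2,0,-0.0075,-0.12,0,-0.2,0,-0.0075,-0.24,0,-0.2,0,-0.0075,-0.32,0,-0.2,0,-0.0075,-0.333,0,-0.2,0,-0.0075,-0.333,0,1,0,-0.0075,-0.333,0,1,0,-0.0075,-0.333,0,1,0,-0.0075,-0.333,0,1,0,-0.0075,-0.333,0,1,0,-0.0075,-0.333,0,1,0,-0.0075,-0.333,0])

```text
time_s: 31.6
ee_pos: [0.4765, -0.4, 0.2009]
eef_rot: [3.141, -0.0, -0.01]
force: [-0.8, 1.3, 3.2]
grip_width: 0.0236
```

Call:
arm_command(plan=[1,0,0,0.1,0,1,0,0,0.22,0,1,0,0.05,0.34,0.06,1,0,0.2,0.45,0.865,1,0,0.2,0.45,0.865,1,0,0.2,0.45,0.865,1,0,0.2,0.45,0.865,1,0,0.2,0.45,0.865,1,0,0.2,0.45,0.865,1,0,0.2,0.45,0.865,1,0,0.2,0.45,0.865,1,0,0.2,0.45,0.865,1,0,0.2,0.45,0.865,1,0,0.2,0.45,0.865,1,0,0.2,0.45,0.865,1,0,0.2,0.45,0.865,1,0,0.2,0.45,0.865,1,0,0.2,0.45,0.865])

```text
time_s: 33.4
ee_pos: [0.4764, -0.32, 0.3804]
eef_rot: [-3.141, -0.0, 1.8]
force: [0.1, 0.7, -3.2]
grip_width: 0.0236
```

Run:
```python
from h import *
o=st();T=json.load(open("T.json"));e=np.array(o["ee_pos"])
for x in(13,-32): 
    w=o2w(T,(x,0,0)); print(x,w.round(4),((w-e)/0.4).round(4))
```

```text
time_s 33.4
qpos [-0.6554  0.3728  1.4814 -0.      1.2878 -0.8845]
ee_pos [ 0.4764 -0.32    0.3804]
eef_rot [-3.1413e+00 -3.0000e-04  1.8000e+00]
force [ 0.1247  0.7273 -3.1975]
grip_width 0.0236
13 [0.5802 0.1055 0.    ] [ 0.2596  1.0637 -0.951 ]
-32 [0.5365 0.0949 0.    ] [ 0.1503  1.0373 -0.951 ]
```

Call:
arm_command(plan=[1,0.15,1,0,0.004,1,0.15,1,0,0.004,1,0.15,1,0,0.004,1,0.15,1,0,0.004,1,0.15,1,0,0.004,1,0.15,1,0,0.004,1,0.15,1,0,0.004,1,0.15,1,0,0.004,1,0.15,1,0,0.004,1,0.15,1,0,0.004])

```text
time_s: 34.4
ee_pos: [0.5363, 0.0811, 0.3804]
eef_rot: [-3.141, 0.0, 1.811]
force: [-0.1, -0.4, -5.3]
grip_width: 0.0239
```

Call:
arm_command(plan=[1,0,0.037,-0.08,0,1,0,0.037,-0.12,0,1,0,0.037,-0.12,0,1,0,0.037,-0.12,0])

```text
time_s: 34.8
ee_pos: [0.5366, 0.0937, 0.3333]
eef_rot: [3.141, 0.0, 1.808]
force: [1.0, -0.3, -3.8]
grip_width: 0.0236
```

Run:
```python
from h import *
o=st();T=json.load(open("T.json"));e=np.array(o["ee_pos"])
print(w2o(T,e))
pr,r,im=look("wrist",[],"p6")
```

```text
time_s 34.8
qpos [ 1.0570e-01  3.5710e-01  1.6186e+00 -1.0000e-04  1.1655e+00 -1.3140e-01]
ee_pos [0.5366 0.0937 0.3333]
eef_rot [3.1413e+00 2.0000e-04 1.8080e+00]
force [ 0.9502 -0.3355 -3.7821]
grip_width 0.0236
[-32.13573334  -1.1807946  333.30664115]
```

View pics/p6.png

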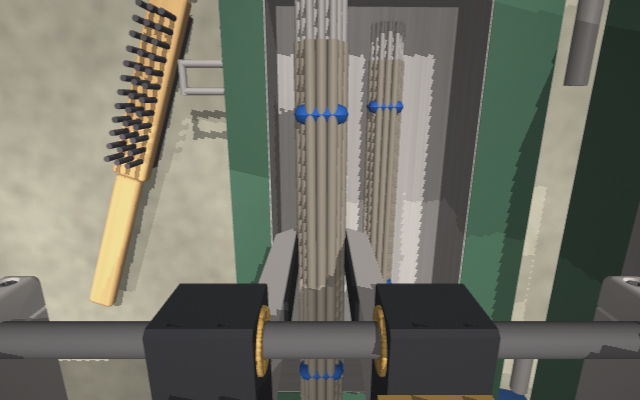

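The bundle is lined up over the first one (hidden beneath it). I'll lower it to just above contact.

Call:
arm_command(plan=[1,0,0.002,-0.06,0,1,0,0.002,-0.11,0,1,0,0.002,-0.14,0,1,0,0.002,-0.155,0,1,0,0.002,-0.162,0,1,0,0.002,-0.165,0,1,0,0.002,-0.165,0])

```text
time_s: 35.55
ee_pos: [0.5365, 0.0956, 0.2673]
eef_rot: [3.141, 0.0, 1.81]
force: [-0.0, -0.4, -4.1]
grip_width: 0.0239
```

Call:
arm_command(plan=[1,0,0,-0.003,0,1,0,0,-0.005,0,1,0,0,-0.007,0,1,0,0,-0.007,0])

```text
time_s: 35.95
ee_pos: [0.5364, 0.0956, 0.2638]
eef_rot: [-3.142, 0.0, 1.81]
force: [0.8, 0.1, -3.4]
grip_width: 0.0237
```

Call:
arm_command(plan=[1,0,0,-0.002,0,1,0,0,-0.004,0,1,0,0,-0.004,0])

```text
time_s: 36.25
ee_pos: [0.5364, 0.0956, 0.2632]
eef_rot: [3.141, 0.0, 1.81]
force: [-5.3, -0.5, 6.9]
grip_width: 0.0238
```

There's contact at 0.263, as predicted for the stack. I'll release and rise.

Call:
arm_command(plan=[0.3,0,0,0.002,0,0.3,0,0,0.002,0,0.3,0,0,0.002,0,0.3,0,0,0.03,0,0.3,0,0,0.1,0,0.3,0,0,0.2,0,0.3,0,0,0.3,0,0.3,0,0,0.35,0,0.3,0,0,0.35,0])

```text
time_s: 37.15
ee_pos: [0.5363, 0.0956, 0.4061]
eef_rot: [3.136, 0.001, 1.81]
force: [0.2, 0.1, 0.5]
grip_width: 0.0332
```

Run:
```python
from h import *
o=st();T=json.load(open("T.json"));e=np.array(o["ee_pos"])
print(w2o(T,e))
pr,r,im=look("wrist",["staple"],"p7")
print(proj(pr,o2w(T,OV["staple"])))
for b in bands(im): print(np.round(b,1), w2o(T,onz(pr,b[:2],0.08)).round(1), w2o(T,onz(pr,b[:2],0.058)).round(1))
```

```text
time_s 37.15
qpos [ 0.1092  0.2862  1.5352  0.      1.3143 -0.1296]
ee_pos [0.5363 0.0956 0.4061]
eef_rot [3.1357e+00 8.0000e-04 1.8096e+00]
force [0.1769 0.1295 0.4727]
grip_width 0.0332
[-31.97596306   0.73794884 406.12860748]
staple wrist [([82.1, 228.4], 0.89)]
(np.float64(85.01875832517055), np.float64(226.78275595154554))
[106.9 318.4 192.   28.   10. ] [-32.7  71.8  80. ] [-32.7  71.3  58. ]
[106.9 368.1 160.   27.    9. ] [ 9.4 71.8 80. ] [12.4 71.4 58. ]
[259.3 319.1 134.   25.    9. ] [-32.  -69.2  80. ] [-32.  -79.8  58. ]
```

View pics/p7.png

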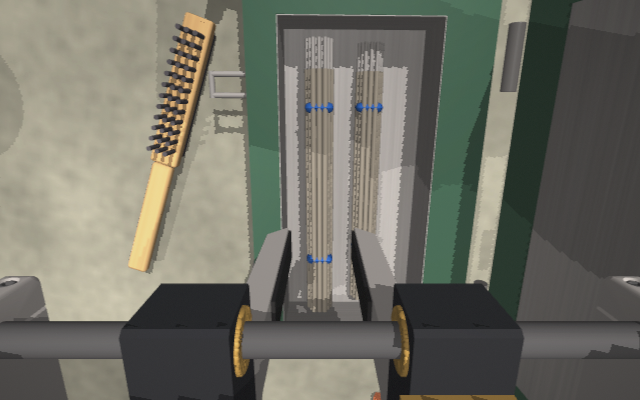

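All three bundles are in the oven: one stacked at x=-32 and one on the floor at x=12. Now I'll go back above the lid's bar.

Call:
arm_command(plan=[0.1,0,0,0.12,0,0.1,0,0,0.24,0,0.1,0.1,0,0.36,0,0.1,0.15,0.01,0.395,0,0.1,0.47,0.037,0.395,-0.001,0.1,0.47,0.037,0.395,-0.001,0.1,0.47,0.037,0.395,-0.001,0.1,0.47,0.037,0.395,-0.001,0.1,0.47,0.037,0.395,-0.001,0.1,0.47,0.037,0.395,-0.001])

```text
time_s: 38.25
ee_pos: [0.7246, 0.1105, 0.559]
eef_rot: [-3.14, -0.0, 1.808]
force: [-0.4, 0.7, -0.7]
grip_width: 0.0423
```

Run:
```python
from h import *
o=st();e=np.array(o["ee_pos"]); print((np.array([.7297,.1099,.5242])-e)/.4)
pr,r,im=look("wrist",["lid_handle","hasp_hinge"],"c1")
```

```text
time_s 38.25
qpos [ 0.1013  0.7694  0.4755  0.      1.8985 -0.1354]
ee_pos [0.7246 0.1105 0.559 ]
eef_rot [-3.1397e+00 -3.0000e-04  1.8075e+00]
force [-0.4157  0.6757 -0.7435]
grip_width 0.0423
[ 0.01278338 -0.00140559 -0.08690109]
lid_handle wrist [([234.0, 332.0], 0.82)]
hasp_hinge wrist [([28.9, 328.3], 0.66)]
```

View pics/c1.png

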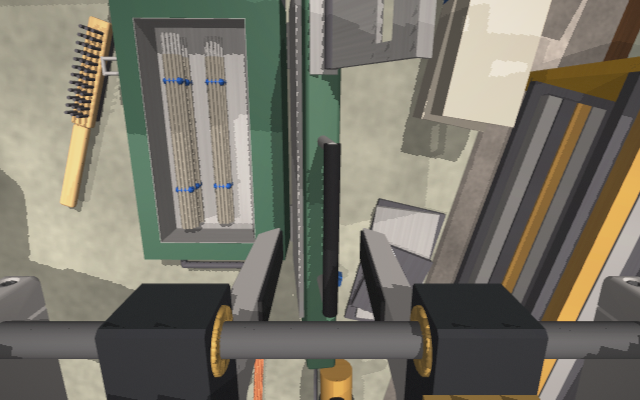

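The bar at column 332 lies between the fingers, and the three bundles are visible in the oven. I'll descend and grip it.

Call:
arm_command(plan=[0.1,0.013,-0.001,-0.04,0,0.1,0.013,-0.001,-0.087,0,0.1,0.013,-0.001,-0.087,0,1,0.013,-0.001,-0.087,0,1,0.013,-0.001,-0.087,0,1,0.013,-0.001,-0.087,0,1,0.013,-0.001,-0.087,0,1,0.013,-0.001,-0.087,0], newtons=25)

```text
time_s: 39.2
ee_pos: [0.7295, 0.11, 0.526]
eef_rot: [3.14, 0.0, 1.807]
force: [1.7, 0.7, 2.7]
grip_width: 0.009
```

Run:
```python
from h import *
o=st();T=json.load(open("T.json"))
g=np.array(o["ee_pos"])-[0,0,.18]; q=w2o(T,g); print(q)
h=np.array([117,95.5]); c,s=np.cos(T[2]),np.sin(T[2])
r=np.hypot(q[0]-117,q[2]-95.5); a1=np.arctan2(q[2]-95.5,117-q[0]); print(r,a1)
for a in np.arange(1.7,0.04,-0.06):
    rr=r+(249.5-r)*(a1-a)/(a1-.05)
    x=h[0]-rr*np.cos(a)-q[0]; z=h[1]+rr*np.sin(a)-q[2]
    print(round(a-.05,2),np.round(np.array([c*x,s*x,z])/400,3).tolist())
```

```text
time_s 39.2
qpos [ 1.0000e-01  7.6180e-01  5.6320e-01  1.0000e-04  1.8155e+00 -1.3660e-01]
ee_pos [0.7295 0.11   0.526 ]
eef_rot [3.1404e+00 1.0000e-04 1.8075e+00]
force [1.6677 0.657  2.7206]
grip_width 0.009
[159.22258558 -30.5901057  345.96127609]
253.99527072803906 1.7378053616331426
1.65 [-0.023, -0.006, 0.003]
1.59 [-0.06, -0.014, 0.007]
1.53 [-0.097, -0.023, 0.008]
1.47 [-0.134, -0.032, 0.007]
1.41 [-0.171, -0.041, 0.003]
1.35 [-0.207, -0.05, -0.003]
1.29 [-0.243, -0.059, -0.011]
1.23 [-0.279, -0.067, -0.021]
1.17 [-0.314, -0.076, -0.033]
1.11 [-0.348, -0.084, -0.048]
1.05 [-0.381, -0.092, -0.064]
0.99 [-0.413, -0.1, -0.083]
0.93 [-0.444, -0.107, -0.103]
0.87 [-0.473, -0.114, -0.125]
0.81 [-0.502, -0.121, -0.149]
0.75 [-0.528, -0.127, -0.175]
0.69 [-0.554, -0.134, -0.202]
0.63 [-0.577, -0.139, -0.231]
0.57 [-0.599, -0.145, -0.262]
0.51 [-0.619, -0.149, -0.293]
0.45 [-0.637, -0.154, -0.326]
0.39 [-0.653, -0.158, -0.359]
0.33 [-0.668, -0.161, -0.394]
0.27 [-0.68, -0.164, -0.429]
0.21 [-0.69, -0.166, -0.465]
0.15 [-0.698, -0.168, -0.502]
0.09 [-0.704, -0.17, -0.539]
0.03 [-0.707, -0.171, -0.576]
```

Gripped. I'll swing the lid down the same arc.

Call:
arm_command(plan=[1,-0.023,-0.006,0.003,0,1,-0.06,-0.014,0.007,0,1,-0.097,-0.023,0.008,0,1,-0.134,-0.032,0.007,0,1,-0.171,-0.041,0.003,0,1,-0.207,-0.05,-0.003,0,1,-0.243,-0.059,-0.011,0,1,-0.279,-0.067,-0.021,0,1,-0.314,-0.076,-0.033,0,1,-0.348,-0.084,-0.048,0,1,-0.381,-0.092,-0.064,0])

```text
time_s: 40.3
ee_pos: [0.5765, 0.0736, 0.5006]
eef_rot: [3.139, -0.001, 1.808]
force: [2.6, 5.3, 2.5]
grip_width: 0.0093
```

Run:
```python
from h import *
o=st();T=json.load(open("T.json"))
g=np.array(o["ee_pos"])-[0,0,.18]; q=w2o(T,g); print(q)
r=np.hypot(q[0]-117,q[2]-95.5); a1=np.arctan2(q[2]-95.5,117-q[0]); print(r,a1)
```

```text
time_s 40.3
qpos [ 6.3800e-02  3.2000e-01  1.2752e+00  1.4000e-03  1.5438e+00 -1.7360e-01]
ee_pos [0.5765 0.0736 0.5006]
eef_rot [ 3.1388e+00 -9.0000e-04  1.8081e+00]
force [2.6362 5.2847 2.4963]
grip_width 0.0093
[  1.89011233 -30.09389664 320.61706361]
252.83982789679214 1.0981231103078513
```

Call:
arm_command(plan=[1,-0.032,-0.008,-0.019,0,1,-0.063,-0.015,-0.039,0,1,-0.092,-0.022,-0.061,0,1,-0.121,-0.029,-0.085,0,1,-0.147,-0.035,-0.111,0,1,-0.173,-0.042,-0.138,0,1,-0.196,-0.047,-0.167,0,1,-0.218,-0.053,-0.198,0,1,-0.238,-0.057,-0.229,0,1,-0.256,-0.062,-0.262,0,1,-0.272,-0.066,-0.295,0,1,-0.287,-0.069,-0.33,0,1,-0.299,-0.072,-0.365,0,1,-0.309,-0.074,-0.401,0,1,-0.317,-0.076,-0.438,0])

```text
time_s: 41.8
ee_pos: [0.4505, 0.043, 0.3248]
eef_rot: [3.139, -0.0, 1.807]
force: [7.2, 3.7, -0.2]
grip_width: 0.0094
```

Run:
```python
from h import *
o=st();T=json.load(open("T.json"))
g=np.array(o["ee_pos"])-[0,0,.18]; q=w2o(T,g); print(q)
r=np.hypot(q[0]-117,q[2]-95.5); a1=np.arctan2(q[2]-95.5,117-q[0]); print(r,a1)
```

```text
time_s 41.8
qpos [ 1.4000e-02  1.7240e-01  1.8782e+00  9.0000e-04  1.0882e+00 -2.2300e-01]
ee_pos [0.4505 0.043  0.3248]
eef_rot [ 3.1388e+00 -1.0000e-04  1.8074e+00]
force [ 7.1991  3.7233 -0.1738]
grip_width 0.0094
[-127.74260093  -30.31605137  144.80846644]
249.66030035081803 0.19880930667701494
```

Call:
arm_command(plan=[1,-0.003,0,-0.03,0,1,-0.005,0,-0.06,0,1,-0.006,0,-0.075,0,1,-0.006,0,-0.085,0,1,-0.006,0,-0.085,0])

```text
time_s: 42.3
ee_pos: [0.4479, 0.0426, 0.2914]
eef_rot: [-3.14, 0.0, 1.808]
force: [-11.2, -4.8, 14.9]
grip_width: 0.0093
```

Call:
arm_command(plan=[1,0,0,-0.004,0,1,0,0,-0.008,0,1,0,0,-0.008,0])

```text
time_s: 42.6
ee_pos: [0.4478, 0.0426, 0.2893]
eef_rot: [-3.14, 0.001, 1.808]
force: [-18.1, -7.0, 32.5]
grip_width: 0.0093
```

The push meets a hard stop (32 N over 2 mm at the starting height), so the lid is shut. I'll release, rise and look.

Call:
arm_command(plan=[1,0,0,0.008,0,0.1,0,0,0.008,0,0.1,0,0,0.008,0,0.1,0,0,0.008,0,0.1,0,0,0.008,0,0.1,0,0,0.12,0,0.1,0,0,0.24,0,0.1,-0.1,0.1,0.36,0,0.1,-0.1,0.1,0.36,0,0.1,-0.1,0.1,0.36,0])

```text
time_s: 43.6
ee_pos: [0.407, 0.0838, 0.4337]
eef_rot: [3.137, 0.0, 1.809]
force: [0.6, 0.1, 0.2]
grip_width: 0.0425
```

Run:
```python
from h import *
o=st();T=json.load(open("T.json"))
pr,r,im=look("wrist",["lid_handle","hasp_hinge","staple","brush"],"c2")
for n in r:
  if n in OV: print(n,np.round(proj(pr,o2w(T,OV[n])),1))
look("side",["lid_handle","hasp_hinge"],"c2s"); p=P("side")
print([np.round(proj(p,o2w(T,OV[n])),1) for n in["lid_handle","hasp_hinge"]])
```

```text
time_s 43.6
qpos [ 1.1480e-01 -3.1500e-02  1.8281e+00  2.0000e-04  1.3405e+00 -1.2370e-01]
ee_pos [0.407  0.0838 0.4337]
eef_rot [3.1371e+00 3.0000e-04 1.8093e+00]
force [0.6377 0.053  0.2188]
grip_width 0.0425
lid_handle wrist [([236.7, 352.7], 0.91)]
hasp_hinge wrist [([106.0, 395.5], 0.78)]
staple wrist []
brush wrist [([172.5, 287.5], 0.63)]
lid_handle [239.8 352.1]
hasp_hinge [108.  396.2]
staple [106.7 367.2]
lid_handle side [([219.3, 282.8], 0.88), ([184.1, 235.6], 0.16)]
hasp_hinge side [([188.3, 263.3], 0.67)]
[array([219.9, 281.3]), array([190.5, 263.8])]
```

View pics/c2.png

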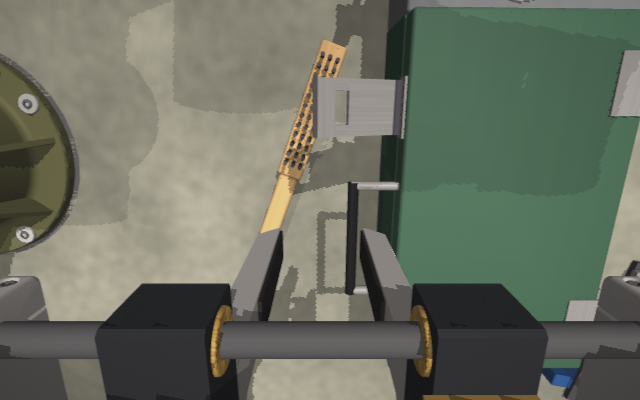

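View pics/c2s.png

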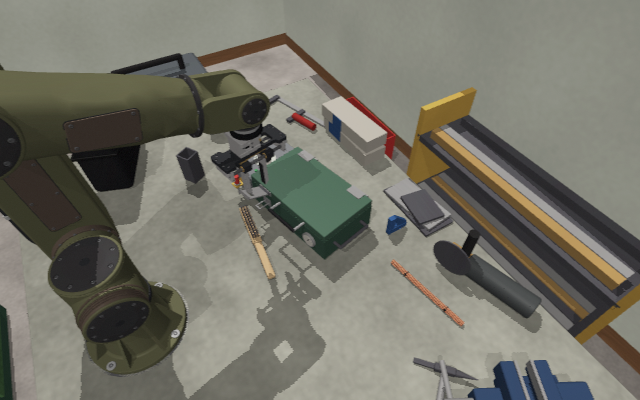

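Run:
```python
from h import *
T=json.load(open("T.json")); pr=P("wrist")
for th in np.arange(1.4,2.61,0.1):
    p=[(-96.5-75*np.sin(th),y,112-75*np.cos(th)) for y in(68,112)]
    print(round(th,1),[np.round(proj(pr,o2w(T,q)),0) for q in p], np.round(p[0],0))
print(w2o(T,onz(pr,(76,345),0.02)), w2o(T,onz(pr,(45,347),0.01)))
```

```text
1.4 [array([132., 309.]), array([ 79., 309.])] [-170.   68.   99.]
1.5 [array([132., 308.]), array([ 78., 307.])] [-171.   68.  107.]
1.6 [array([133., 307.]), array([ 78., 307.])] [-171.   68.  114.]
1.7 [array([134., 308.]), array([ 77., 307.])] [-171.   68.  122.]
1.8 [array([135., 309.]), array([ 77., 309.])] [-170.   68.  129.]
1.9 [array([136., 311.]), array([ 76., 311.])] [-167.   68.  136.]
2.0 [array([137., 315.]), array([ 75., 314.])] [-165.   68.  143.]
2.1 [array([138., 319.]), array([ 75., 319.])] [-161.   68.  150.]
2.2 [array([139., 325.]), array([ 74., 325.])] [-157.   68.  156.]
2.3 [array([140., 332.]), array([ 74., 332.])] [-152.   68.  162.]
2.4 [array([140., 340.]), array([ 73., 340.])] [-147.   68.  167.]
2.5 [array([141., 348.]), array([ 72., 350.])] [-141.   68.  172.]
2.6 [array([142., 358.]), array([ 72., 360.])] [-135.   68.  176.]
[-134.94102035  119.29865235   20.        ] [-132.73016301  151.10859889   10.        ]
```

The lid is shut (the handle and hinge predictions match both views). The hasp sticks out at about 2.1 rad: its free end is at column 318, rows 76–136. I'll work out the hasp push path, with closed fingers and the jaws along the oven's y.

Run:
```python
from h import *
o=st();T=json.load(open("T.json")); e=np.array(o["ee_pos"])
s0=o2w(T,(-133,90,0)); s0[2]=.375; print("start",s0.round(4),((s0-e)/.4).round(4))
for ph in[-.5,-.3,-.1,.1,.3,.5,.7,.9,1.1,1.3,1.45,1.57]:
    c=np.array([-96.5,112])+32*np.array([-np.cos(ph),-np.sin(ph)])+2*np.array([-np.sin(ph),np.cos(ph)])
    w=o2w(T,(c[0]-8,90,0)); w[2]=c[1]/1000+.199
    print(ph,c.round(1),w.round(4),((w-s0)/.4).round(3))
```

```text
time_s 44.0
qpos [ 0.1112 -0.0256  1.8294 -0.      1.3393 -0.1247]
ee_pos [0.4084 0.0824 0.4307]
eef_rot [-3.1402e+00 -1.0000e-04  1.8068e+00]
force [0.0675 0.6164 0.6076]
grip_width 0.0423
start [0.4172 0.1587 0.375 ] [ 0.022   0.1907 -0.1393]
-0.5 [-123.6  129.1] [0.4185 0.159  0.3281] [ 0.003  0.001 -0.117]
-0.3 [-126.5  123.4] [0.4157 0.1584 0.3224] [-0.004 -0.001 -0.132]
-0.1 [-128.1  117.2] [0.4141 0.158  0.3162] [-0.008 -0.002 -0.147]
0.1 [-128.5  110.8] [0.4137 0.1579 0.3098] [-0.009 -0.002 -0.163]
0.3 [-127.7  104.5] [0.4146 0.1581 0.3035] [-0.006 -0.002 -0.179]
0.5 [-125.5   98.4] [0.4166 0.1586 0.2974] [-0.001 -0.    -0.194]
0.7 [-122.3   92.9] [0.4198 0.1593 0.2919] [ 0.007  0.002 -0.208]
0.9 [-118.    88.2] [0.424  0.1604 0.2872] [ 0.017  0.004 -0.22 ]
1.1 [-112.8   84.4] [0.429  0.1616 0.2834] [ 0.03   0.007 -0.229]
1.3 [-107.    81.7] [0.4347 0.1629 0.2807] [ 0.044  0.011 -0.236]
1.45 [-102.3   80.5] [0.4392 0.164  0.2795] [ 0.055  0.013 -0.239]
1.57 [-98.5  80. ] [0.4429 0.1649 0.279 ] [ 0.064  0.016 -0.24 ]
```

Call:
arm_command(plan=[1,0.022,0.191,0,0.75,1,0.022,0.191,0,0.75,1,0.022,0.191,0,0.75,1,0.022,0.191,0,0.75,1,0.022,0.191,0,0.75,1,0.022,0.191,0,0.75,1,0.022,0.191,0,0.75,1,0.022,0.191,0,0.75,1,0.022,0.191,0,0.75,1,0.022,0.191,-0.07,0.75,1,0.022,0.191,-0.14,0.75,1,0.022,0.191,-0.14,0.75,1,0.022,0.191,-0.14,0.75])

```text
time_s: 45.3
ee_pos: [0.4171, 0.1591, 0.3759]
eef_rot: [-3.142, -0.001, -2.908]
force: [-0.3, -0.3, 0.8]
grip_width: 0.0006
```

Run:
```python
from h import *
o=st();T=json.load(open("T.json")); print(w2o(T,o["ee_pos"]))
pr,r,im=look("wrist",["hasp_hinge"],"h1")
print(proj(pr,o2w(T,OV["hasp_hinge"])))
```

```text
time_s 45.3
qpos [ 0.2824  0.0961  1.8352 -0.      1.2109 -1.5224]
ee_pos [0.4171 0.1591 0.3759]
eef_rot [-3.1415e+00 -6.0000e-04 -2.9077e+00]
force [-0.2752 -0.3129  0.7593]
grip_width 0.0006
[-132.94456569   90.41444309  375.88711968]
hasp_hinge wrist [([214.9, 463.0], 0.25)]
(np.float64(255.37542737430869), np.float64(320.1886157261177))
```

View pics/h1.png

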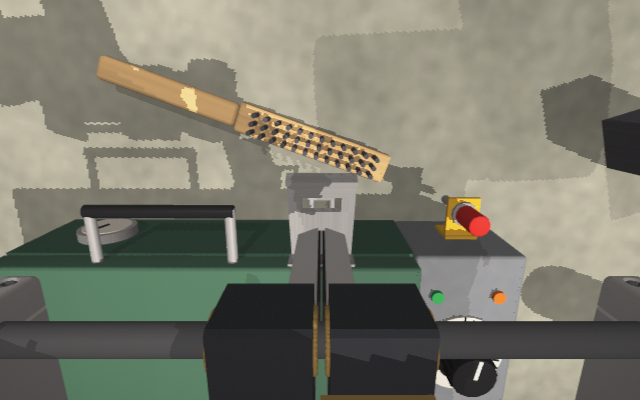

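The fingers are above the plate, over the hinge side of the slot. The brush lies clear in front of it. I'll push the hasp down along the arc.

Call:
arm_command(plan=[1,0.003,0.001,-0.06,0,1,0.003,0.001,-0.117,0,1,-0.004,-0.001,-0.132,0,1,-0.008,-0.002,-0.147,0,1,-0.009,-0.002,-0.163,0,1,-0.006,-0.002,-0.179,0,1,-0.001,0,-0.194,0,1,0.007,0.002,-0.208,0,1,0.017,0.004,-0.22,0,1,0.03,0.007,-0.229,0,1,0.037,0.009,-0.233,0])

```text
time_s: 46.5
ee_pos: [0.4321, 0.1629, 0.2818]
eef_rot: [-3.142, -0.0, -2.905]
force: [0.2, 0.1, 1.3]
grip_width: 0.0004
```

Run:
```python
from h import *
o=st();T=json.load(open("T.json")); print(w2o(T,o["ee_pos"]))
pr,r,im=look("wrist",["hasp_hinge"],"h2")
```

```text
time_s 46.5
qpos [ 0.2812  0.2563  1.8912 -0.      0.9946 -1.5262]
ee_pos [0.4321 0.1629 0.2818]
eef_rot [-3.1416e+00 -4.0000e-04 -2.9050e+00]
force [0.2437 0.0671 1.3304]
grip_width 0.0004
[-117.50590735   90.56833292  281.84992439]
hasp_hinge wrist [([305.7, 315.8], 0.68)]
```

View pics/h2.png

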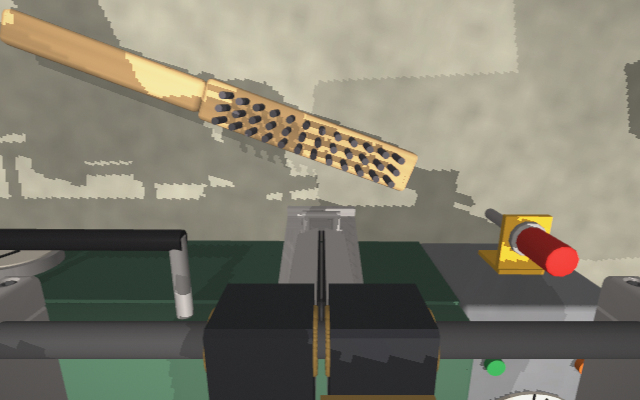

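The hasp is nearly down, with the slot coming over the staple at (322,213). I'll push it home.

Call:
arm_command(plan=[1,0.009,0.002,-0.003,0,1,0.018,0.004,-0.006,0,1,0.024,0.006,-0.007,0,1,0.027,0.006,-0.007,0,1,0.027,0.006,-0.007,0])

```text
time_s: 47.1
ee_pos: [0.4419, 0.1652, 0.2794]
eef_rot: [3.141, -0.003, -2.905]
force: [-12.2, -0.7, 8.1]
grip_width: 0.0004
```

Run:
```python
from h import *
o=st();T=json.load(open("T.json")); print(w2o(T,o["ee_pos"]))
```

```text
time_s 47.1
qpos [ 2.8010e-01  2.8070e-01  1.8659e+00  5.0000e-04  9.9830e-01 -1.5276e+00]
ee_pos [0.4419 0.1652 0.2794]
eef_rot [ 3.1414 -0.0034 -2.9049]
force [-12.2337  -0.7062   8.1187]
grip_width 0.0004
[-107.42371807   90.54030532  279.3874418 ]
```

There's firm contact at the flush position (12 N, finger face at x≈-99). I'll back off, rise and look.

Call:
arm_command(plan=[1,-0.04,-0.01,0,0,1,-0.08,-0.02,0.05,0,1,-0.08,-0.02,0.15,0,1,-0.08,-0.02,0.25,0,1,-0.08,-0.02,0.25,0])

```text
time_s: 47.6
ee_pos: [0.4109, 0.1574, 0.3842]
eef_rot: [3.141, 0.009, -2.905]
force: [1.5, 0.9, -0.7]
grip_width: 0.0005
```

Run:
```python
from h import *
o=st();T=json.load(open("T.json")); print(w2o(T,o["ee_pos"]))
pr,r,im=look("wrist",["staple","bracket","pin_grip","hasp_hinge"],"h3")
keep(pr,r,"obs2.json")
for n in r: print(n,np.round(proj(pr,o2w(T,OV[n])),1))
for p in[(-98.5,y,z) for y in(68,112) for z in(112,37)]: print(p,np.round(proj(pr,o2w(T,p)),0))
for p in [(-129.5,78.5,62.5),(-129.5,101.5,62.5),(-98.5,90,62.5)]: print(p,np.round(proj(pr,o2w(T,p)),1))
```

```text
time_s 47.6
qpos [ 0.2825  0.0707  1.8422 -0.      1.2201 -1.525 ]
ee_pos [0.4109 0.1574 0.3842]
eef_rot [ 3.1412  0.0086 -2.9049]
force [ 1.5066  0.9057 -0.6936]
grip_width 0.0005
[-139.46162882   90.17239313  384.24679135]
staple wrist [([212.7, 327.2], 0.84)]
bracket wrist [([214.8, 458.8], 0.77)]
pin_grip wrist [([220.4, 466.0], 0.72), ([287.0, 242.7], 0.31)]
hasp_hinge wrist []
staple [213.  320.4]
bracket [213.9 458.3]
pin_grip [222.4 468.4]
hasp_hinge [255.3 320.3]
(-98.5, 68, 112) [253. 292.]
(-98.5, 68, 37) [220. 298.]
(-98.5, 112, 112) [253. 348.]
(-98.5, 112, 37) [220. 343.]
(-129.5, 78.5, 62.5) [197.4 307.5]
(-129.5, 101.5, 62.5) [197.4 333.2]
(-98.5, 90, 62.5) [229.9 320.4]
```

View pics/h3.png

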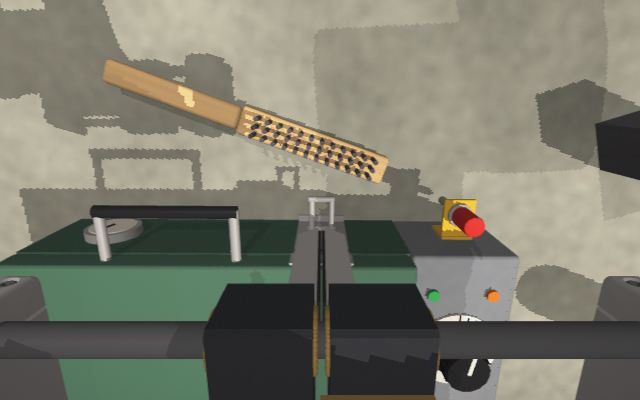

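Run:
```python
import cv2
im=cv2.imread("pics/h3.png")[180:270,270:510]; cv2.imwrite("pics/h3z.png",cv2.resize(im,None,fx=3.3,fy=3.3,interpolation=cv2.INTER_CUBIC))
```

```text
(no output)
```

View pics/h3z.png

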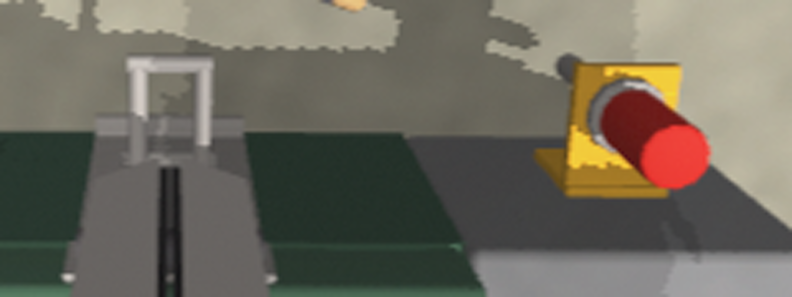

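The staple loop protrudes through the hasp at (322,205), and the pin's red head is at (473,226). To check that the hasp is flat, I'll take a settled picture from nearer the robot.

Call:
arm_command(plan=[1,-0.15,-0.02,-0.1,0,1,-0.15,-0.02,-0.1,0,1,-0.15,-0.02,-0.1,0,1,-0.15,-0.02,-0.1,0,1,-0.15,-0.02,-0.1,0])

```text
time_s: 48.35
ee_pos: [0.3513, 0.1494, 0.3399]
eef_rot: [3.142, 0.001, -2.905]
force: [-0.6, 0.6, 1.0]
grip_width: 0.0002
```

Run:
```python
from h import *
o=st();T=json.load(open("T.json")); print(w2o(T,o["ee_pos"]))
pr,r,im=look("wrist",["staple","bracket","pin_grip","pin_tip","hasp_hinge"],"h4")
keep(pr,r,"obs2.json")
print({n:np.round(proj(pr,o2w(T,OV[n])),1) for n in r if n in OV})
for th in(0,.05,.1,.2): print(th,[np.round(proj(pr,o2w(T,(-96.5-2*np.cos(th)-75*np.sin(th),y,112-75*np.cos(th)+2*np.sin(th)))),1) for y in(68,112)])
for p in [(-129.5,78.5,62.5),(-129.5,101.5,62.5),(-98.5,90,62.5)]: print(p,np.round(proj(pr,o2w(T,p)),1))
r0=180
cv2.imwrite("pics/h4z.png",cv2.resize(im[150:330,220:540],None,fx=2.5,fy=2.5,interpolation=cv2.INTER_CUBIC))
```

```text
time_s 48.35
qpos [ 3.0600e-01 -8.7000e-03  2.0362e+00 -1.0000e-04  1.1133e+00 -1.5013e+00]
ee_pos [0.3513 0.1494 0.3399]
eef_rot [ 3.1416e+00  8.0000e-04 -2.9051e+00]
force [-0.5939  0.6152  0.9719]
grip_width 0.0002
[-199.23254951   96.35999475  339.8869017 ]
staple wrist [([298.4, 318.2], 0.77)]
bracket wrist [([302.6, 464.4], 0.63)]
pin_grip wrist [([313.3, 472.8], 0.96)]
pin_tip wrist [([272.6, 446.1], 0.79)]
hasp_hinge wrist [([363.9, 314.3], 0.59)]
{'staple': array([300.4, 313.1]), 'bracket': array([302. , 463.6]), 'pin_grip': array([318.3, 475.1]), 'hasp_hinge': array([362.9, 311.6])}
0 [array([301.5, 289.6]), array([301.5, 337.9])]
0.05 [array([298. , 289.5]), array([298. , 337.9])]
0.1 [array([294.6, 289.4]), array([294.6, 338. ])]
0.2 [array([288. , 289.1]), array([288. , 338.2])]
(-129.5, 78.5, 62.5) [285.3 298.9]
(-129.5, 101.5, 62.5) [285.3 327. ]
(-98.5, 90, 62.5) [318.3 313.1]
```

View pics/h4z.png

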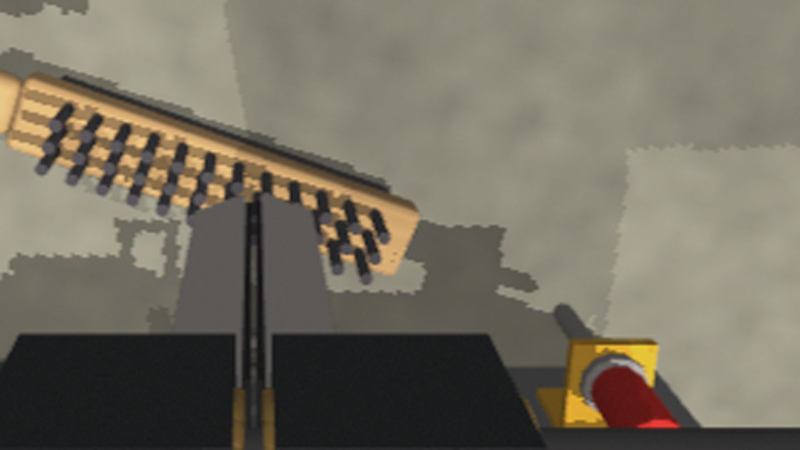

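The gripper hides the hasp here. I'll shift sideways and up for a free line of sight.

Call:
arm_command(plan=[1,0.1,0.18,0.16,0,1,0.1,0.18,0.16,0,1,0.1,0.18,0.16,0,1,0.1,0.18,0.16,0,1,0.1,0.18,0.16,0])

```text
time_s: 49.15
ee_pos: [0.39, 0.2207, 0.4024]
eef_rot: [-3.141, -0.002, -2.905]
force: [-0.2, -0.2, 0.3]
grip_width: 0.0004
```

Run:
```python
from h import *
o=st();T=json.load(open("T.json")); print(w2o(T,o["ee_pos"]))
pr,r,im=look("wrist",["staple","bracket","pin_grip","pin_tip","hasp_hinge"],"h5")
keep(pr,r,"obs2.json")
print({n:np.round(proj(pr,o2w(T,OV[n])),1) for n in r if n in OV})
for th in(0,.05,.1,.2): print(th,[np.round(proj(pr,o2w(T,(-96.5-2*np.cos(th)-75*np.sin(th),y,112-75*np.cos(th)+2*np.sin(th)))),1) for y in(68,112)])
for p in [(-129.5,78.5,60),(-129.5,101.5,60),(-98.5,90,62.5)]: print(p,np.round(proj(pr,o2w(T,p)),1))
cv2.imwrite("pics/h5z.png",cv2.resize(im[150:330,120:440],None,fx=2.5,fy=2.5,interpolation=cv2.INTER_CUBIC))
```

```text
time_s 49.15
qpos [ 4.3310e-01  7.3100e-02  1.7956e+00 -1.0000e-04  1.2748e+00 -1.3743e+00]
ee_pos [0.39   0.2207 0.4024]
eef_rot [-3.1411e+00 -1.8000e-03 -2.9050e+00]
force [-0.2049 -0.2219  0.2738]
grip_width 0.0004
[-144.86737361  156.58771757  402.38538438]
staple wrist [([218.8, 255.4], 0.85)]
bracket wrist [([216.3, 383.8], 0.61)]
pin_grip wrist [([220.2, 382.5], 0.83)]
pin_tip wrist [([200.8, 375.5], 0.62)]
hasp_hinge wrist [([254.0, 241.3], 0.88), ([215.1, 255.7], 0.47)]
{'staple': array([215.9, 252.2]), 'bracket': array([216.7, 381.6]), 'pin_grip': array([224.7, 385.8]), 'hasp_hinge': array([255.4, 241.5])}
0 [array([223.1, 236.1]), array([223. , 278.2])]
0.05 [array([219.7, 235.8]), array([219.7, 278.1])]
0.1 [array([216.4, 235.5]), array([216.4, 277.9])]
0.2 [array([210. , 234.8]), array([210. , 277.6])]
(-129.5, 78.5, 60) [200.5 239.4]
(-129.5, 101.5, 60) [200.5 263.4]
(-98.5, 90, 62.5) [231.9 252.5]
```

View pics/h5z.png

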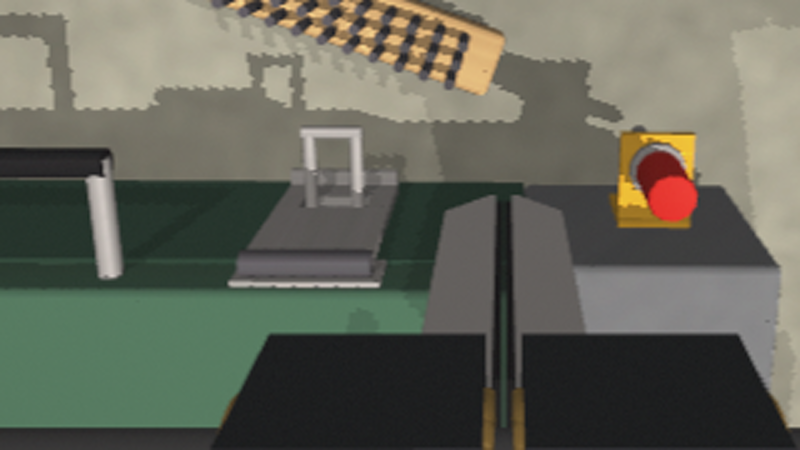

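The staple passes through the slot, and the hasp's lower end is at row 224, against 223 predicted for flat. The bright strip above it is the lip at its free end. I'll check the staple's position more closely in the earlier pictures, since the pin has only ±2.5 mm sideways.

Run:
```python
import cv2,numpy as np
a=cv2.imread("pics/p3.png")[50:120,120:200]; b=cv2.imread("pics/p7.png")[50:120,190:270]
c=cv2.imread("pics/p2.png")[40:110,90:170]; d=cv2.imread("pics/h5.png")[185:255,220:300]
z=lambda x:cv2.resize(x,None,fx=5,fy=4,interpolation=cv2.INTER_NEAREST)[:280]
def z(x):
    y=cv2.resize(x,None,fx=4,fy=4,interpolation=cv2.INTER_CUBIC)
    for i in range(0,80,10): cv2.putText(y,str(i),(i*4,8),0,.3,(0,0,255),1)
    for i in range(0,70,10): cv2.putText(y,str(i),(0,i*4+4),0,.3,(0,0,255),1)
    return y
cv2.imwrite("pics/zz.png",np.vstack([np.hstack([z(a),z(b)]),np.hstack([z(c),z(d)])]))
```

```text
(no output)
```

View pics/zz.png

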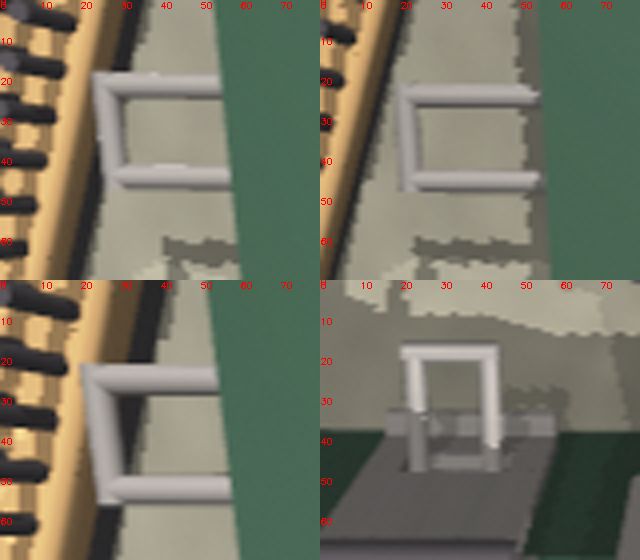

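The staple corners in the opposite view match within 0.6 px, and here they are offset by about 1 mm in y. I'll aim at y≈90.8. Next, I'll triangulate the pin head.

Run:
```python
from h import *
T=json.load(open("T.json")); d=json.load(open("obs2.json"))
for n in("pin_grip","pin_tip","bracket","staple"):
    L=[(tuple(map(np.array,pr)),at) for m,pr,at,c in d if m==n and c>.5]
    x,res=tri(L); print(n,len(L),w2o(T,x).round(1),np.round(res,4))
    for l in L: print("   onz",w2o(T,onz(l[0],l[1],OV.get(n,(0,0,13))[2]/1000 if n!="pin_grip" else .0815)).round(1))
o=st();e=np.array(o["ee_pos"])
w=o2w(T,(-114,215,0)); w[2]=.37; print(((w-e)/.4).round(4))
```

```text
pin_grip 3 [-117.1  212.7   84.3] [0.0015 0.0008 0.0011]
   onz [-114.5  214.3   81.5]
   onz [-116.1  214.4   81.5]
   onz [-117.1  212.5   81.5]
pin_tip 2 [-116.9  215.8   16.8] [0.0001 0.0001]
   onz [-115.   217.4   13. ]
   onz [-115.8  216.4   13. ]
bracket 3 [-112.7  216.9   60.3] [0.0006 0.0006 0.0011]
   onz [-113.1  215.5   62.5]
   onz [-113.5  215.7   62.5]
   onz [-114.4  217.    62.5]
staple 3 [-112.9   94.4   58.1] [0.002  0.0016 0.0029]
   onz [-114.3   96.2   60. ]
   onz [-115.9   94.3   60. ]
   onz [-111.1   92.9   60. ]
time_s 49.45
qpos [ 4.3320e-01  7.2700e-02  1.7939e+00 -1.0000e-04  1.2753e+00 -1.3738e+00]
ee_pos [0.3903 0.2208 0.4032]
eef_rot [-3.1415e+00 -3.0000e-04 -2.9054e+00]
force [ 0.1968  0.8038 -0.2778]
grip_width 0.0002
[ 0.0401  0.1597 -0.0831]
```

Call:
arm_command(plan=[0.1,0.038,0.158,0,0,0.1,0.038,0.158,-0.05,0,0.1,0.038,0.158,-0.15,0,0.1,0.038,0.158,-0.15,0,0.1,0.038,0.158,-0.15,0,0.1,0.038,0.158,-0.15,0])

```text
time_s: 50.05
ee_pos: [0.4059, 0.2842, 0.3454]
eef_rot: [3.141, 0.002, -2.905]
force: [-0.2, -0.1, 0.0]
grip_width: 0.0416
```

Run:
```python
from h import *
o=st();T=json.load(open("T.json"));e=np.array(o["ee_pos"]); print(w2o(T,e))
pr,r,im=look("wrist",["bracket","pin_grip","pin_tip"],"n1")
hsv=cv2.cvtColor(im,cv2.COLOR_BGR2HSV); m=cv2.inRange(hsv,(0,150,120),(6,255,255))|cv2.inRange(hsv,(174,150,120),(180,255,255))
n,l,s,c=cv2.connectedComponentsWithStats(m)
for i in range(1,n):
    if s[i][4]>80: print("red",s[i],c[i].round(1))
print("head top pred",np.round(proj(pr,o2w(T,(-114,215,97))),1),"grasp pt",np.round(proj(pr,e-[0,0,.18]),1), "tip line",np.round(proj(pr,e-[0,0,.199]),1))
cv2.imwrite("pics/n1z.png",cv2.resize(im[150:350,200:440],None,fx=3,fy=3,interpolation=cv2.INTER_CUBIC))
```

```text
time_s 50.05
qpos [ 0.537   0.2386  1.744  -0.      1.1566 -1.27  ]
ee_pos [0.4059 0.2842 0.3454]
eef_rot [ 3.1409e+00  2.3000e-03 -2.9054e+00]
force [-0.2029 -0.1154  0.0222]
grip_width 0.0416
[-114.53733255  214.66642528  345.36404097]
bracket wrist [([246.0, 130.8], 0.55)]
pin_grip wrist [([204.7, 321.4], 0.75)]
pin_tip wrist []
red [310 196  24  31 499] [322.4 213.9]
head top pred [215.9 320.8] grasp pt [258.9 320.1] tip line [243.7 320.2]
```

View pics/n1z.png

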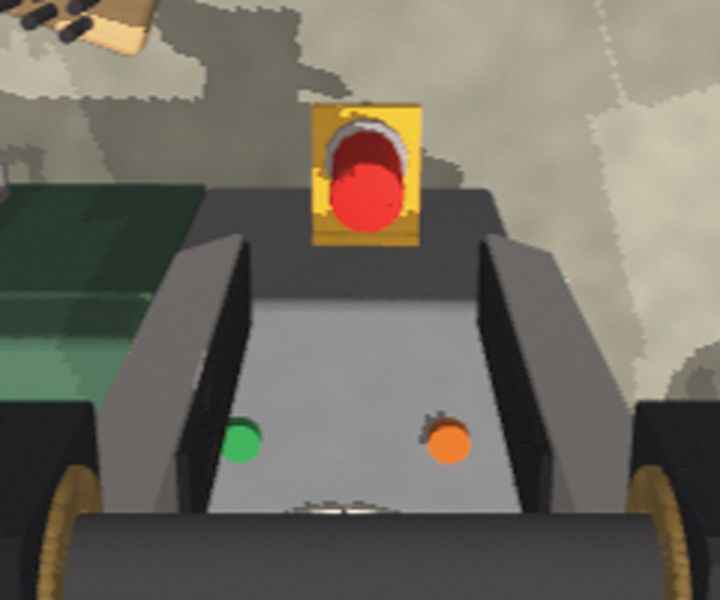

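The red head is centred between the open fingers, at column 322 against a finger middle of 321. I'll descend so the tips stay above the collar, and grip.

Call:
arm_command(plan=[0.1,0,0.001,-0.1,0,0.1,0,0.001,-0.16,0,0.1,0,0.001,-0.183,0,0.1,0,0.001,-0.183,0,0.6,0,0.001,-0.183,0,1,0,0.001,-0.183,0,1,0,0.001,-0.183,0,1,0,0.001,-0.183,0,1,0,0.001,-0.183,0,1,0,0.001,-0.183,0], newtons=25)

```text
time_s: 51.25
ee_pos: [0.4057, 0.2849, 0.271]
eef_rot: [3.141, 0.001, -2.905]
force: [-0.9, -0.3, 5.9]
grip_width: 0.0174
```

Call:
arm_command(plan=[1,0,0,0.03,0,1,0,0,0.07,0,1,0,0,0.12,0,1,0,0,0.17,0,1,0,0,0.2,0,1,0,0,0.2,0,1,0,0,0.2,0])

```text
time_s: 51.95
ee_pos: [0.4055, 0.2847, 0.3498]
eef_rot: [-3.141, -0.0, -2.905]
force: [0.2, 0.5, -0.5]
grip_width: 0.0172
```

Run:
```python
from h import *
o=st();T=json.load(open("T.json"));e=np.array(o["ee_pos"]); print(w2o(T,e))
pr,r,im=look("wrist",["pin_tip","pin_grip"],"n2")
cv2.imwrite("pics/n2z.png",cv2.resize(im[150:350,200:440],None,fx=3,fy=3,interpolation=cv2.INTER_CUBIC))
w=o2w(T,(-112,90.3,0)); print(((w-e)/.4).round(4))
```

```text
time_s 51.95
qpos [ 0.5383  0.2337  1.7388  0.      1.1695 -1.2693]
ee_pos [0.4055 0.2847 0.3498]
eef_rot [-3.1415e+00 -4.0000e-04 -2.9048e+00]
force [ 0.2255  0.5313 -0.4566]
grip_width 0.0172
[-114.83388032  215.25496631  349.80289001]
pin_tip wrist [([211.8, 319.7], 0.93)]
pin_grip wrist [([250.2, 322.4], 0.6)]
[ 0.0801 -0.302  -0.8745]
```

View pics/n2z.png

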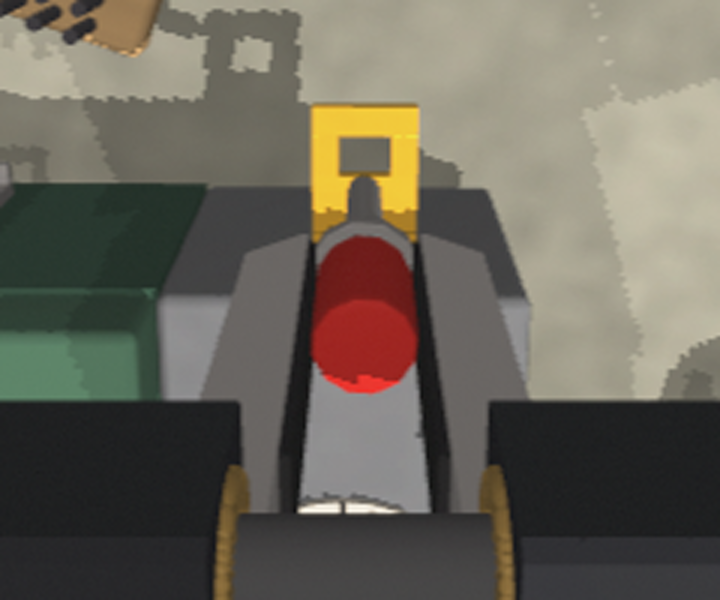

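The pin hangs straight in the jaws, with its tip at (210,321), and the bracket's hole is free. I'll carry it above the staple.

Call:
arm_command(plan=[1,0.03,-0.1,0,0,1,0.055,-0.2,0,0,1,0.08,-0.302,0,0,1,0.08,-0.302,0,0,1,0.08,-0.302,0,0,1,0.08,-0.302,0,0])

```text
time_s: 52.7
ee_pos: [0.4374, 0.1647, 0.3499]
eef_rot: [3.141, -0.001, -2.904]
force: [-0.0, -0.0, -0.8]
grip_width: 0.0174
```

Run:
```python
from h import *
o=st();T=json.load(open("T.json"));e=np.array(o["ee_pos"]); print(w2o(T,e))
pr,r,im=look("wrist",["pin_tip","staple"],"n3")
print("tip pred",np.round(proj(pr,[e[0],e[1],.0925]),1))
for p in [(-127,81,60),(-127,99,60),(-98.5,81,60),(-98.5,99,60)]: print(p,np.round(proj(pr,o2w(T,p)),1))
cv2.imwrite("pics/n3z.png",cv2.resize(im[150:290,240:400],None,fx=5,fy=4.2,interpolation=cv2.INTER_CUBIC)[:590])
```

```text
time_s 52.7
qpos [ 2.8170e-01  1.7270e-01  1.8127e+00  1.0000e-04  1.1567e+00 -1.5264e+00]
ee_pos [0.4374 0.1647 0.3499]
eef_rot [ 3.1415e+00 -6.0000e-04 -2.9043e+00]
force [-0.0324 -0.029  -0.7514]
grip_width 0.0174
[-111.89441717   91.07379083  349.94810569]
pin_tip wrist [([209.9, 319.0], 0.67)]
staple wrist [([198.7, 322.6], 0.91), ([191.6, 136.0], 0.26)]
tip pred [212.1 320.5]
(-127, 81, 60) [181.2 307.8]
(-127, 99, 60) [181.2 330.6]
(-98.5, 81, 60) [215.5 308.2]
(-98.5, 99, 60) [215.5 330.4]
```

View pics/n3z.png

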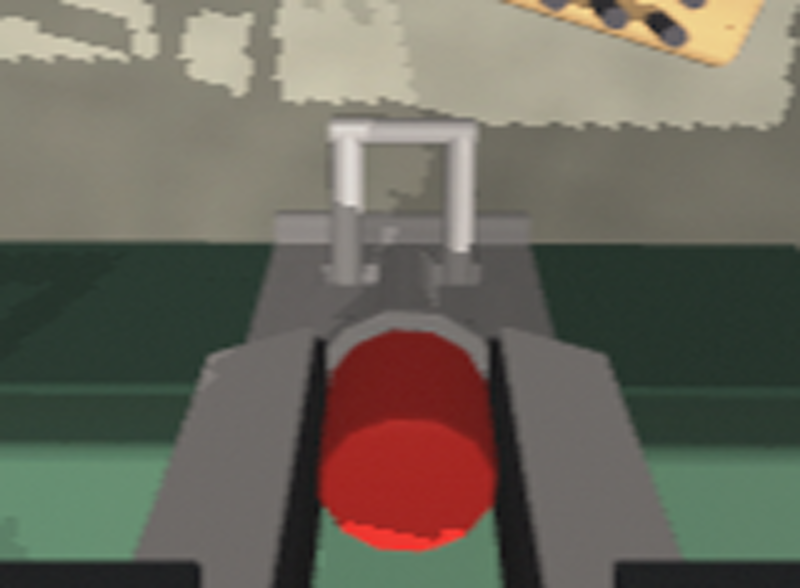

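The staple legs (mid column 320.8) and the pin shaft (about 321.4) line up within half a millimetre, and the pin is mid-loop in x. I'll start inserting.

Call:
arm_command(plan=[1,0,-0.001,-0.03,0,1,0,-0.001,-0.06,0,1,0,-0.001,-0.08,0,1,0,-0.001,-0.1,0,1,0,-0.001,-0.1,0])

```text
time_s: 53.35
ee_pos: [0.4375, 0.1636, 0.309]
eef_rot: [-3.141, -0.002, -2.905]
force: [0.5, -0.3, -1.2]
grip_width: 0.0173
```

Run:
```python
from h import *
o=st();T=json.load(open("T.json"));e=np.array(o["ee_pos"]); print(w2o(T,e))
pr,r,im=look("wrist",["pin_tip","staple"],"n4")
cv2.imwrite("pics/n4z.png",cv2.resize(im[150:290,240:400],None,fx=5,fy=4.2,interpolation=cv2.INTER_CUBIC)[:590])
```

```text
time_s 53.35
qpos [ 2.7940e-01  2.2630e-01  1.8546e+00 -1.0000e-04  1.0627e+00 -1.5281e+00]
ee_pos [0.4375 0.1636 0.309 ]
eef_rot [-3.1415e+00 -2.0000e-03 -2.9049e+00]
force [ 0.5248 -0.2517 -1.1522]
grip_width 0.0173
[-112.14450115   89.96477045  308.97171274]
pin_tip wrist [([210.2, 319.4], 0.71)]
staple wrist [([214.4, 326.2], 0.78)]
```

View pics/n4z.png

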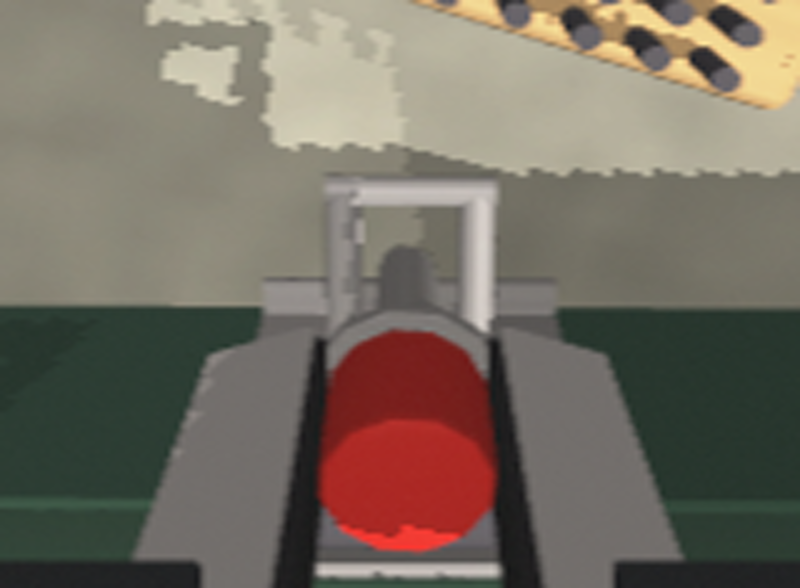

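The shaft enters the loop centrally: at column 407 between the legs at 340 and 480 in the zoom. I'll continue down.

Call:
arm_command(plan=[1,0,0.001,-0.03,0,1,0,0.001,-0.06,0,1,0,0.001,-0.08,0,1,0,0.001,-0.088,0,1,0,0.001,-0.088,0])

```text
time_s: 54.0
ee_pos: [0.4375, 0.164, 0.2744]
eef_rot: [-3.142, -0.001, -2.905]
force: [-1.3, -0.2, 0.3]
grip_width: 0.0177
```

Call:
arm_command(plan=[1,0,0,-0.004,0,1,0,0,-0.008,0,1,0,0,-0.012,0,1,0,0,-0.012,0])

```text
time_s: 54.4
ee_pos: [0.4377, 0.164, 0.2709]
eef_rot: [3.142, 0.001, -2.905]
force: [-1.6, -1.0, 6.2]
grip_width: 0.0171
```

The collar touches at the same height as on the bracket (62.5). I'll give a slight further push, then release and rise.

Call:
arm_command(plan=[1,0,0,-0.003,0,1,0,0,-0.003,0,0.3,0,0,0,0,0.2,0,0,0,0,0.2,0,0,0,0,0.2,0,0,0,0,0.2,0,0,0.05,0,0.2,0,0,0.15,0,0.2,0,0,0.25,0,0.2,-0.03,0.1,0.3,0,0.2,-0.03,0.1,0.3,0,0.2,-0.03,0.1,0.3,0])

```text
time_s: 55.6
ee_pos: [0.4253, 0.2043, 0.3901]
eef_rot: [-3.141, 0.0, -2.903]
force: [-0.2, -0.6, -0.1]
grip_width: 0.0379
```

Run:
```python
from h import *
o=st();T=json.load(open("T.json"));e=np.array(o["ee_pos"]); print(w2o(T,e))
pr,r,im=look("wrist",["pin_tip","pin_grip","knob_grip","pointer","setmark"],"n5")
print("pin pred",np.round(proj(pr,o2w(T,(-112,90,81.5))),1),np.round(proj(pr,o2w(T,(-112,90,96.5))),1))
cv2.imwrite("pics/n5z.png",cv2.resize(im[150:340,200:440],None,fx=3,fy=3,interpolation=cv2.INTER_CUBIC))
w=o2w(T,(0,210,0)); print(((w-e)/.4).round(4))
```

```text
time_s 55.6
qpos [ 3.7020e-01  1.3870e-01  1.7527e+00 -2.0000e-04  1.2502e+00 -1.4388e+00]
ee_pos [0.4253 0.2043 0.3901]
eef_rot [-3.1414e+00  1.0000e-04 -2.9034e+00]
force [-0.1846 -0.6335 -0.052 ]
grip_width 0.0379
[-114.36933437  132.41678124  390.0562198 ]
pin_tip wrist [([177.3, 279.0], 0.68)]
pin_grip wrist [([194.4, 269.4], 0.93)]
knob_grip wrist []
pointer wrist []
setmark wrist []
pin pred [196. 271.] [200.9 268.5]
[ 0.2325  0.2556 -0.9751]
```

View pics/n5.png

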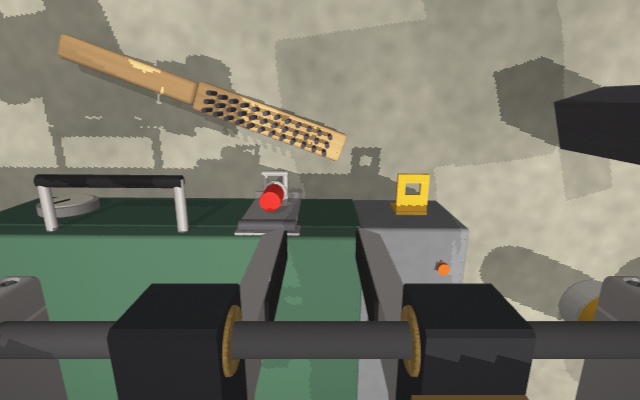

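View pics/n5z.png

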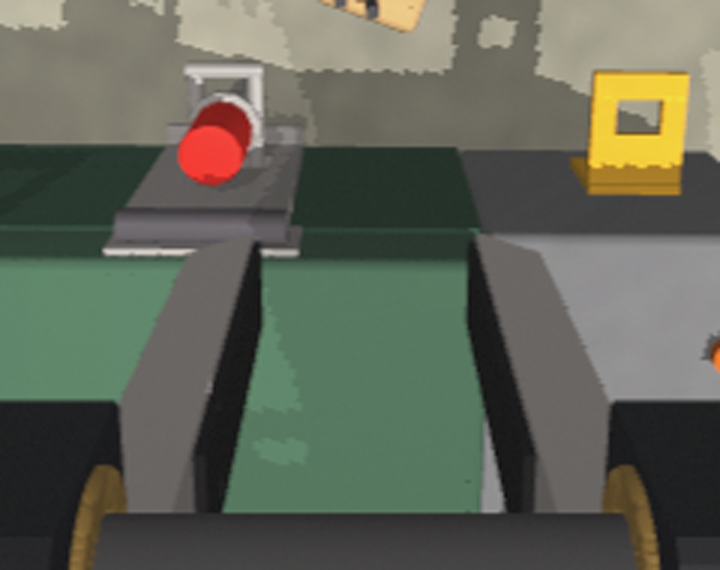

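The pin sits home, with its collar on the staple in front of the hasp, head at (269,199). Now I'll take a close view of the dial.

Run:
```python
from h import *
o=st();T=json.load(open("T.json"));e=np.array(o["ee_pos"])
w=o2w(T,(45,205,0)); w[2]=.36; print(((w-e)/.4).round(4),w)
```

```text
time_s 55.9
qpos [ 3.6820e-01  1.3940e-01  1.7528e+00 -1.0000e-04  1.2505e+00 -1.4384e+00]
ee_pos [0.4258 0.2035 0.3897]
eef_rot [-3.1414e+00 -1.1000e-03 -2.9058e+00]
force [ 0.3238 -0.2027  0.3703]
grip_width 0.0376
[ 0.3435  0.2719 -0.0742] [0.56323917 0.31224285 0.36      ]
```

Call:
arm_command(plan=[-0.2,0.343,0.272,0,0,-0.2,0.343,0.272,0,0,-0.2,0.343,0.272,0,0,-0.2,0.343,0.272,-0.07,0,-0.2,0.343,0.272,-0.07,0,-0.2,0.343,0.272,-0.07,0])

```text
time_s: 56.5
ee_pos: [0.5629, 0.3125, 0.3611]
eef_rot: [-3.141, -0.002, -2.905]
force: [0.9, 0.0, 0.3]
grip_width: 0.0565
```

Run:
```python
from h import *
o=st();T=json.load(open("T.json"));e=np.array(o["ee_pos"]); print(w2o(T,e))
pr,r,im=look("wrist",["knob_grip","pointer","setmark"],"k1")
print("knob pred",np.round(proj(pr,o2w(T,(0,210,130.5))),1),"dial c",np.round(proj(pr,o2w(T,(0,210,102))),1))
c=np.array(proj(pr,o2w(T,(0,210,110))))
r0,c0=int(c[0])-60,int(c[1])-80
cv2.imwrite("pics/k1z.png",cv2.resize(im[r0:r0+120,c0:c0+160],None,fx=5,fy=5,interpolation=cv2.INTER_CUBIC)); print(r0,c0)
for n in("pointer","setmark"):
  for x in r[n]:
    q=w2o(T,onz(pr,x["at"],.103)); print(n,q.round(1),np.arctan2(q[1]-210,-q[0]).round(3))
```

```text
time_s 56.5
qpos [ 0.4499  0.5449  1.2784 -0.      1.3207 -1.3573]
ee_pos [0.5629 0.3125 0.3611]
eef_rot [-3.1411e+00 -2.3000e-03 -2.9052e+00]
force [0.8765 0.0184 0.2967]
grip_width 0.0565
[ 44.74175046 205.30946899 361.14503093]
knob_grip wrist [([154.8, 326.4], 0.69)]
pointer wrist [([108.5, 335.0], 0.97)]
setmark wrist [([145.9, 371.0], 0.64)]
knob pred [155.8 328.4] dial c [149.5 327.6]
91 247
pointer [-27.2 214.7 103. ] 0.172
setmark [ -2.6 239.4 103. ] 1.484
```

View pics/k1z.png

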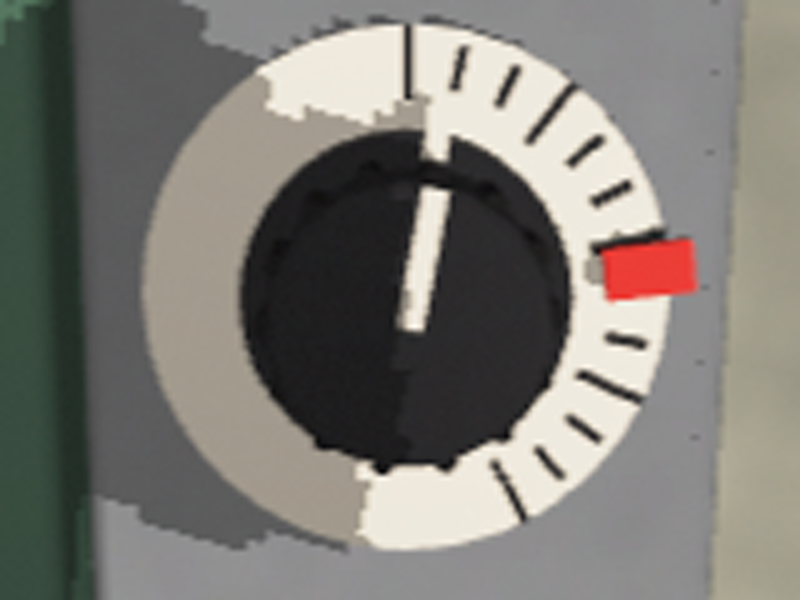

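The dial is clear: the pointer is at about 0.17 rad and the red marker centre at (145,377). I'll rectify the dial plane for accurate angles.

```bash
cat > dial.py <<'E'
from h import *
def dial(im,pr,T,name,z=.102):
    # rectified overhead view: 10 px/mm*0.7, 'up' = oven -x, right = +y
    S=7; N=500
    src=[];dst=[]
    for x,y in((-35,175),(-35,245),(35,175),(35,245)):
        r,c=proj(pr,o2w(T,(x,y,z*1000))); src.append((c,r)); dst.append((N/2+(y-210)*S,N/2+x*S))
    H=cv2.getPerspectiveTransform(np.float32(src),np.float32(dst))
    out=cv2.warpPerspective(im,H,(N,N),flags=cv2.INTER_CUBIC)
    cv2.imwrite(name,out); return out
E
python3 - <<'E'
from dial import *
T=json.load(open("T.json")); pr=P("wrist"); im=cv2.imread("pics/k1.png")
out=dial(im,pr,T,"pics/k1r.png")
hsv=cv2.cvtColor(out,cv2.COLOR_BGR2HSV); m=cv2.inRange(hsv,(0,150,120),(8,255,255))|cv2.inRange(hsv,(172,150,120),(180,255,255))
ys,xs=np.nonzero(m); print("red c",xs.mean(),ys.mean())
w=cv2.inRange(hsv,(0,0,190),(180,60,255)); w=cv2.morphologyEx(w,cv2.MORPH_CLOSE,np.ones((9,9)))
E
```

```text
red c 471.5035335689046 233.4226148409894
```

View pics/k1r.png

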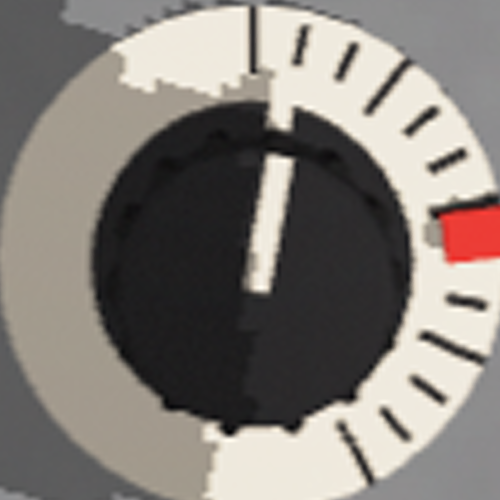

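Call:
arm_command(plan=[-0.2,-0.111,-0.015,0,0,-0.2,-0.111,-0.015,0,0,-0.2,-0.111,-0.015,-0.05,0,-0.2,-0.111,-0.015,-0.1,0,-0.2,-0.111,-0.015,-0.13,0,-0.2,-0.111,-0.015,-0.13,0,0.2,-0.111,-0.015,-0.13,0,1,-0.111,-0.015,-0.13,0,1,-0.111,-0.015,-0.13,0,1,-0.111,-0.015,-0.13,0,1,-0.111,-0.015,-0.13,0], newtons=25)

```text
time_s: 57.8
ee_pos: [0.5186, 0.3065, 0.3112]
eef_rot: [-3.141, 0.001, -2.905]
force: [0.7, -5.4, 6.0]
grip_width: 0.0357
```

The knob is gripped (35.7 mm). I'll turn it clockwise by about 75°.

Call:
arm_command(plan=[1,0,0,0,-0.07,1,0,0,0,-0.14,1,0,0,0,-0.21,1,0,0,0,-0.28,1,0,0,0,-0.35,1,0,0,0,-0.42,1,0,0,0,-0.49,1,0,0,0,-0.56,1,0,0,0,-0.61,1,0,0,0,-0.623,1,0,0,0,-0.623,1,0,0,0,-0.623])

```text
time_s: 59.0
ee_pos: [0.5186, 0.3065, 0.3112]
eef_rot: [3.14, 0.001, 2.073]
force: [0.0, -5.4, 6.6]
grip_width: 0.0355
```

Call:
arm_command(plan=[0.2,0,0,0,0,-0.2,0,0,0,0,-0.2,0,0,0,0,-0.2,0,0,0.06,0,-0.2,0,0,0.13,0.1,-0.2,0.111,0.015,0.13,0.623,-0.2,0.111,0.015,0.13,0.623,-0.2,0.111,0.015,0.13,0.623,-0.2,0.111,0.015,0.13,0.623,-0.2,0.111,0.015,0.13,0.623,-0.2,0.111,0.015,0.13,0.623,-0.2,0.111,0.015,0.13,0.623,-0.2,0.111,0.015,0.13,0.623,-0.2,0.111,0.015,0.13,0.623,-0.2,0.111,0.015,0.13,0.623])

```text
time_s: 60.5
ee_pos: [0.5628, 0.3129, 0.3621]
eef_rot: [3.142, -0.0, -2.908]
force: [-0.8, 0.8, -0.4]
grip_width: 0.0564
```

Run:
```python
from dial import *
o=st();T=json.load(open("T.json"));e=np.array(o["ee_pos"]); print(w2o(T,e))
pr,r,im=look("wrist",["knob_grip","pointer","setmark"],"k2")
out=dial(im,pr,T,"pics/k2r.png")
for n in("pointer","setmark"):
  for x in r[n]:
    q=w2o(T,onz(pr,x["at"],.103)); print(n,q.round(1),np.arctan2(q[1]-210,-q[0]).round(3))
c=np.array(proj(pr,o2w(T,(0,210,110)))); r0,c0=int(c[0])-60,int(c[1])-80; print(r0,c0)
cv2.imwrite("pics/k2z.png",cv2.resize(im[r0:r0+120,c0:c0+160],None,fx=5,fy=5,interpolation=cv2.INTER_CUBIC))
```

```text
time_s 60.5
qpos [ 4.5060e-01  5.4380e-01  1.2776e+00  1.0000e-04  1.3203e+00 -1.3538e+00]
ee_pos [0.5628 0.3129 0.3621]
eef_rot [ 3.1415e+00 -2.0000e-04 -2.9081e+00]
force [-0.8167  0.8452 -0.4057]
grip_width 0.0564
[ 44.67860467 205.74021966 362.14699767]
knob_grip wrist [([153.6, 326.9], 0.92)]
pointer wrist [([146.4, 368.6], 0.63)]
setmark wrist [([147.8, 367.7], 0.65)]
pointer [ -1.5 238.6 103. ] 1.518
setmark [ -0.6 238.  103. ] 1.551
90 246
```

View pics/k2z.png

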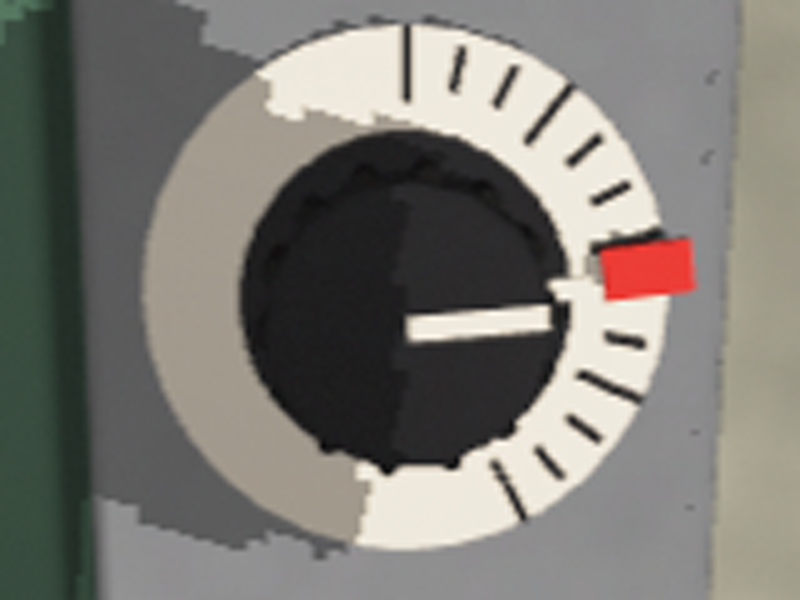

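Run:
```python
import cv2
im=cv2.imread("pics/k2.png")
cv2.imwrite("pics/k2zz.png",cv2.resize(im[125:175,320:392],None,fx=11,fy=11,interpolation=cv2.INTER_NEAREST))
```

```text
(no output)
```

View pics/k2zz.png

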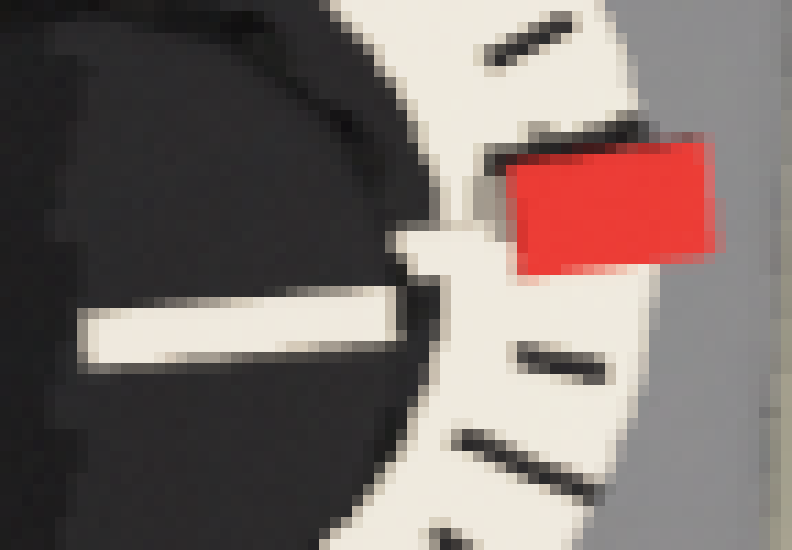

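```bash
cat > circ.py <<'E'
from h import *
from scipy.optimize import least_squares
def rect(im,pr,T,z,S=8,N=720):
    src=[];dst=[]
    for x,y in((-40,170),(-40,250),(40,170),(40,250)):
        r,c=proj(pr,o2w(T,(x,y,z*1000))); src.append((c,r)); dst.append((N/2+(y-210)*S,N/2+x*S))
    return cv2.warpPerspective(im,cv2.getPerspectiveTransform(np.float32(src),np.float32(dst)),(N,N),flags=cv2.INTER_CUBIC)
def fitdial(im,pr,T,z=.102,S=8,N=720):
    out=rect(im,pr,T,z,S,N); g=cv2.GaussianBlur(cv2.cvtColor(out,cv2.COLOR_BGR2GRAY),(0,0),2).astype(float)
    pts=[]
    for a in np.radians(np.r_[-25:72:3,100:165:3]):
        d=np.array([np.sin(a),-np.cos(a)]); rr=np.arange(240,345,.5)
        v=np.array([g[int(N/2+d[1]*r),int(N/2+d[0]*r)] for r in rr]); 
        i=np.argmin(np.gradient(v)); pts.append(np.array([N/2,N/2])+d*rr[i])
    pts=np.array(pts)
    f=lambda p:np.hypot(pts[:,0]-p[0],pts[:,1]-p[1])-p[2]
    r=least_squares(f,[N/2,N/2,300],loss="soft_l1",f_scale=2); return out,r.x,np.median(np.abs(f(r.x)))
E
python3 - <<'E'
from circ import *
T=json.load(open("T.json")); pr=P("wrist")
for n in("k2",):
    im=cv2.imread(f"pics/{n}.png"); out,c,e=fitdial(im,pr,T); print(n,c,e,"mm offset y,x",(c[:2]-360)/8,"R",c[2]/8)
    q=out.copy(); cv2.circle(q,(int(c[0]),int(c[1])),int(c[2]),(255,0,255),1); cv2.imwrite("pics/k2fit.png",q)
    # corrected axis in world at dial; corrections of T locally
    dy,dx=(c[:2]-360)/8
    ax=lambda z:proj(pr,o2w(T,(dx,210+dy,z)))
    for z in(102,104,107.5,130.5): print(z,np.round(ax(z),2))
    def ang(at,z):
        p=w2o(T,onz(pr,at,z/1000)); return np.arctan2(p[1]-210-dy,-(p[0]-dx)).round(3),np.hypot(p[1]-210-dy,p[0]-dx).round(1)
    # raw px from 11x zoom: col=320+x/11-.5 , row=125+y/11-.5
    R=lambda x,y:(125+y/11-.5,320+x/11-.5)
    for z in(103,105,107.5): print("skirt piece",z,ang(R(422,252),z))
    for z in(102,104,107): print("marker",z,ang(R(613,208),z))
    print("top line",ang(R(85,341),130.5),ang(R(392,316),130.5))
    a=w2o(T,onz(pr,R(85,341),.1305));b=w2o(T,onz(pr,R(392,316),.1305)); print("dir",np.arctan2(b[1]-a[1],-(b[0]-a[0])))
    a=w2o(T,onz(pr,R(515,222),.105));b=w2o(T,onz(pr,R(712,198),.105)); print("marker dir",np.arctan2(b[1]-a[1],-(b[0]-a[0])))
E
```

```text
k2 [359.36752887 363.42904905 286.4442569 ] 0.9659386883218986 mm offset y,x [-0.07905889  0.42863113] R 35.805532112965764
102 [149.13 326.64]
104 [149.52 326.69]
107.5 [150.23 326.77]
130.5 [155.43 327.35]
skirt piece 103 (np.float64(1.511), np.float64(21.3))
skirt piece 105 (np.float64(1.498), np.float64(21.1))
skirt piece 107.5 (np.float64(1.482), np.float64(20.9))
marker 102 (np.float64(1.455), np.float64(33.4))
marker 104 (np.float64(1.447), np.float64(33.1))
marker 107 (np.float64(1.435), np.float64(32.7))
top line (np.float64(-2.101), np.float64(0.1)) (np.float64(1.493), np.float64(16.9))
dir 1.4908381602881928
marker dir 1.4511835078994801
```

View pics/k2fit.png

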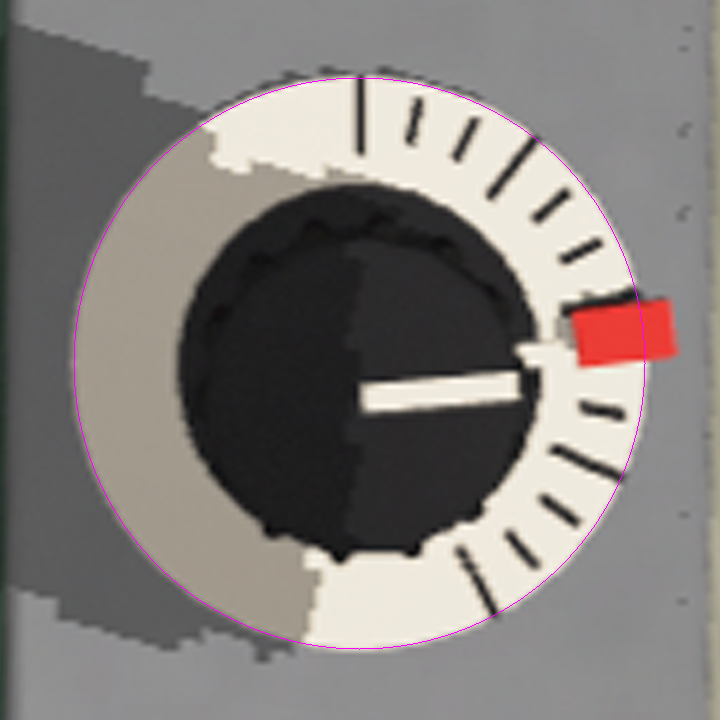

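The rectified dial fits a circle well, with the zero tick exactly at 0. The pointer stands at about 1.49 and the marker at about 1.445, so I'll regrip and turn back by 2.5°.

Call:
arm_command(plan=[-0.2,-0.11,-0.017,0,0,-0.2,-0.11,-0.017,0,0,-0.2,-0.11,-0.017,-0.05,0,-0.2,-0.11,-0.017,-0.1,0,-0.2,-0.11,-0.017,-0.13,0,-0.2,-0.11,-0.017,-0.13,0,0.2,-0.11,-0.017,-0.13,0,1,-0.11,-0.017,-0.13,0,1,-0.11,-0.017,-0.13,0,1,-0.11,-0.017,-0.13,0,1,-0.11,-0.017,-0.13,0,1,-0.11,-0.017,-0.13,0.011,1,-0.11,-0.017,-0.13,0.022,1,-0.11,-0.017,-0.13,0.022,1,-0.11,-0.017,-0.13,0.022])

```text
time_s: 62.2
ee_pos: [0.5189, 0.3062, 0.3111]
eef_rot: [3.141, 0.002, -2.859]
force: [-0.6, 2.8, 5.5]
grip_width: 0.0355
```

Call:
arm_command(plan=[0.2,0,0,0,0,-0.2,0,0,0,0,-0.2,0,0,0,0,-0.2,0,0,0.06,0,-0.2,0,0,0.13,0,-0.2,0.11,0.017,0.13,-0.022,-0.2,0.11,0.017,0.13,-0.022,-0.2,0.11,0.017,0.13,-0.022])

```text
time_s: 63.0
ee_pos: [0.5631, 0.3126, 0.3612]
eef_rot: [-3.141, -0.002, -2.905]
force: [-0.8, 0.4, -0.2]
grip_width: 0.0567
```

Run:
```python
from circ import *
o=st();T=json.load(open("T.json"))
pr,r,im=look("wrist",["pointer","setmark"],"k3")
out,c,e=fitdial(im,pr,T); print(c,e)
cv2.imwrite("pics/k3r.png",out)
cv2.imwrite("pics/k3zz.png",cv2.resize(im[125:175,320:392],None,fx=11,fy=11,interpolation=cv2.INTER_NEAREST))
```

```text
time_s 63.0
qpos [ 0.45    0.5452  1.2779 -0.      1.3201 -1.3572]
ee_pos [0.5631 0.3126 0.3612]
eef_rot [-3.1412e+00 -1.6000e-03 -2.9052e+00]
force [-0.849   0.3695 -0.1541]
grip_width 0.0567
pointer wrist [([145.9, 370.2], 0.63)]
setmark wrist [([143.5, 370.3], 0.71)]
[359.62658108 363.40407107 286.91408743] 0.9911557690559789
```

View pics/k3zz.png

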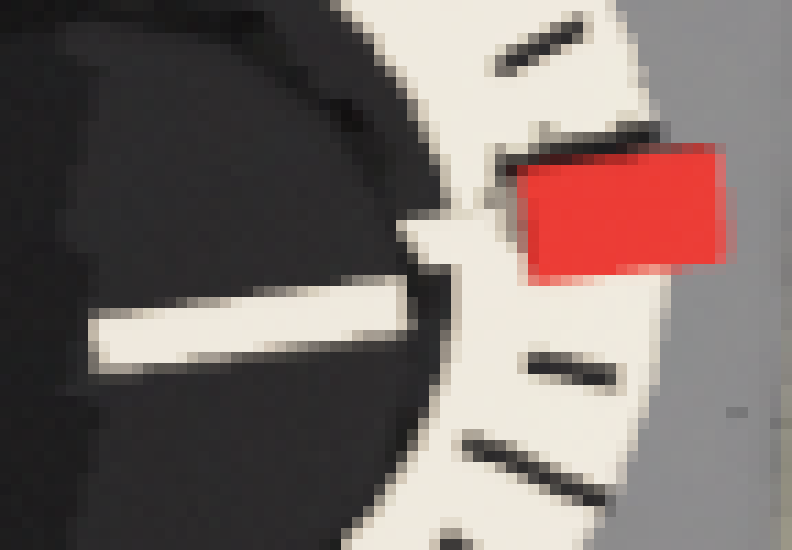

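Run:
```python
from circ import *
T=json.load(open("T.json")); pr=P("wrist")
dy,dx=(np.array([359.63,363.40])-360)/8
R=lambda x,y:(125+y/11-.5,320+x/11-.5)
def ang(at,z):
    p=w2o(T,onz(pr,at,z/1000)); return np.arctan2(p[1]-210-dy,-(p[0]-dx)).round(3),np.hypot(p[1]-210-dy,p[0]-dx).round(1)
def dr(A,B,z):
    a=w2o(T,onz(pr,A,z));b=w2o(T,onz(pr,B,z)); return np.arctan2(b[1]-a[1],-(b[0]-a[0])).round(3)
for z in(103,105,107.5): print("skirt",z,ang(R(430,242),z))
print("top",ang(R(405,306),130.5),"dir",dr(R(95,345),R(405,306),.1305))
for z in(102,104,106): print("mark",z,ang(R(626,214),z))
print("mark dir",dr(R(528,230),R(724,205),.105))
```

```text
skirt 103 (np.float64(1.449), np.float64(21.8))
skirt 105 (np.float64(1.436), np.float64(21.7))
skirt 107.5 (np.float64(1.42), np.float64(21.4))
top (np.float64(1.423), np.float64(17.7)) dir 1.445
mark 102 (np.float64(1.446), np.float64(34.2))
mark 104 (np.float64(1.438), np.float64(33.9))
mark 106 (np.float64(1.429), np.float64(33.6))
mark dir 1.443
```

The pointer now stands at about 1.435 and the marker at about 1.438. For final checks, I'll retreat and view the front and the whole bench.

Call:
arm_command(plan=[-0.2,0,0,0.15,0,-0.2,-0.25,-0.15,0.2,0,-0.2,-0.35,-0.33,0.2,0,-0.2,-0.35,-0.33,0.2,0,-0.2,-0.35,-0.33,0.2,0,-0.2,-0.35,-0.33,0.2,0,-0.2,-0.35,-0.33,0.2,0])

```text
time_s: 63.85
ee_pos: [0.422, 0.1804, 0.4432]
eef_rot: [3.141, 0.002, -2.905]
force: [1.0, 0.5, -0.3]
grip_width: 0.0562
```

Run:
```python
from h import *
o=st();T=json.load(open("T.json"));e=np.array(o["ee_pos"]); print(w2o(T,e))
pr,r,im=look("wrist",["lid_handle","pin_grip","hasp_hinge"],"f1")
print({n:np.round(proj(pr,o2w(T,{**OV,"pin_grip":(-112,90,81.5)}[n])),1) for n in r})
for th in(0,.05,.1): print(th,[np.round(proj(pr,o2w(T,(-96.5-2*np.cos(th)-75*np.sin(th),y,112-75*np.cos(th)+2*np.sin(th)))),1) for y in(68,112)])
cv2.imwrite("pics/f1z.png",cv2.resize(im[100:280,180:440],None,fx=3,fy=3,interpolation=cv2.INTER_CUBIC))
look("side",[],"f1s")
```

```text
time_s 63.85
qpos [ 0.3242  0.0641  1.7089  0.      1.3664 -1.4828]
ee_pos [0.422  0.1804 0.4432]
eef_rot [ 3.1414e+00  2.2000e-03 -2.9054e+00]
force [ 1.0037  0.5321 -0.3349]
grip_width 0.0562
[-123.19462969  109.99115891  443.15355249]
lid_handle wrist [([175.6, 168.5], 0.61)]
pin_grip wrist [([188.6, 300.4], 0.86)]
hasp_hinge wrist [([212.5, 297.9], 0.77), ([124.5, 566.6], 0.47)]
{'lid_handle': array([178.2, 168.4]), 'pin_grip': array([189.9, 300.8]), 'hasp_hinge': array([214.1, 299.2])}
0 [array([191.7, 283.8]), array([191.7, 322.5])]
0.05 [array([188.6, 283.7]), array([188.5, 322.5])]
0.1 [array([185.4, 283.6]), array([185.4, 322.5])]
```

View pics/f1.png

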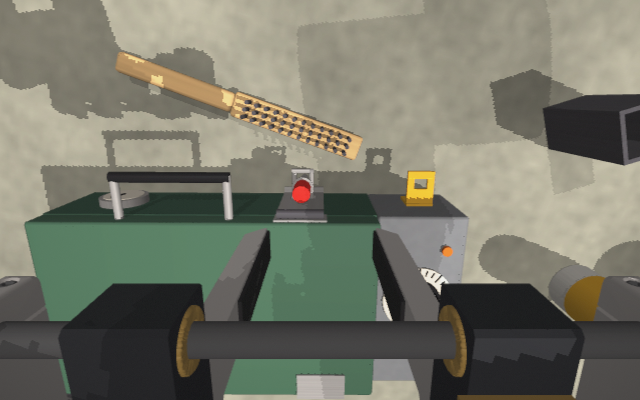

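View pics/f1z.png

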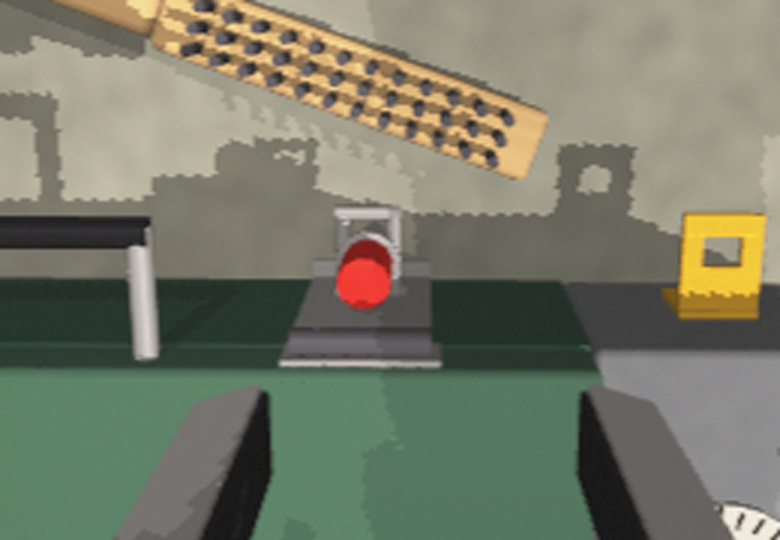

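View pics/f1s.png

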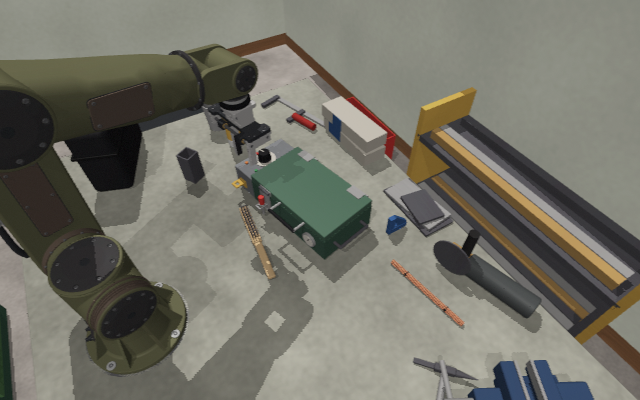

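Run:
```python
import cv2,numpy as np
a=cv2.imread("pics/w1.png")[90:200,140:290]; b=cv2.imread("pics/c2.png")[60:150,290:420]; c=cv2.imread("pics/h1.png")[160:270,270:380]
z=lambda x:cv2.resize(x,(390,290),interpolation=cv2.INTER_CUBIC)
cv2.imwrite("pics/lip.png",np.vstack([np.hstack([z(a),z(b)]),np.hstack([z(c),z(cv2.imread("pics/h2.png")[190:300,260:380])])]))
```

```text
(no output)
```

View pics/lip.png

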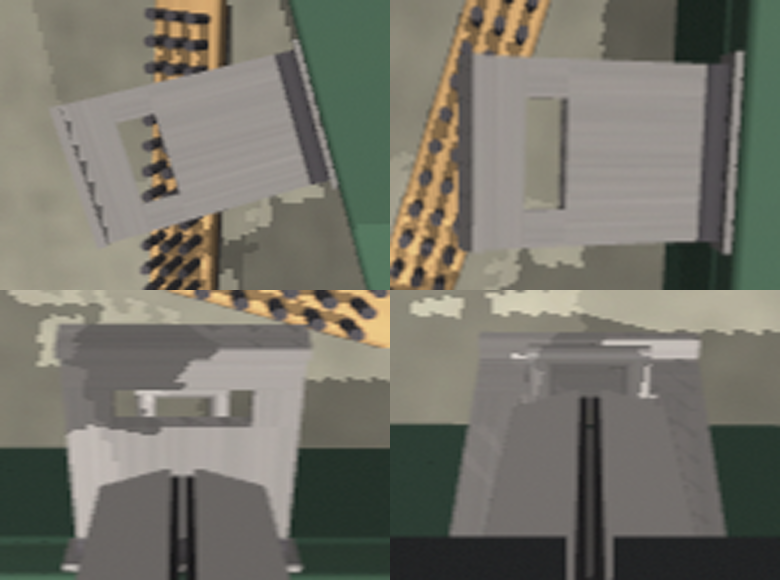

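The strip at the hasp's end is a lip that was there before closing (visible in the raised views). With it, the hasp's lower edge at row 192 matches the flat prediction of 191.7. The lid, pin, knob and bystanders are all as they should be, and the arm is clear, so I'm handing in.

```bash
python3 -c "
from h import *
st(); job.hand_in()"
```

```text
time_s 64.1
qpos [ 0.3253  0.0691  1.7069  0.      1.3666 -1.4829]
ee_pos [0.4232 0.1814 0.4417]
eef_rot [-3.1415e+00 -1.0000e-03 -2.9042e+00]
force [0.1882 0.2235 0.0942]
grip_width 0.0564
the job is handed in; nothing more can be done
```

I finished the whole task and handed it in at 64 s of the 210 s allowed. `hand_in` reports no verdict, so everything below rests on my own checks.

- **Bundles:** All three grey bundles are in the oven. Two lie on the floor, at oven x ≈ -32 and +13, and the third is stacked on the one at x ≈ -32. Each was set down under light contact (about 7–10 N) before release. None was knocked aside during the run.
- **Lid:** It is shut against a hard stop. Pushing 2 mm further raised the force to 32 N, and the handle sits where a shut lid puts it, within 3 px.
- **Hasp:** It is down over the staple. Its lower edge is within 1 px of the flat position, if the bright strip at its end is a lip, as the raised views show. Without that lip the reading would be about 0.07 rad open.
- **Pin:** It stands in the staple in front of the hasp plate. It met the staple at the same height as it was gripped on the bracket, and its head is within 2 px of where it should be.
- **Thermostat:** The first turn overshot by about 0.045 rad, so I regripped and turned it back. The pointer now reads about 1.435 rad and the red marker about 1.438, good to roughly ±0.015.
- **Other things on the bench:** I touched none of them. The brush, TIG rods, magnet and tube look unmoved in the last side view, and I did not check the hammer and spray can closely.

One disagreement remained: the networks' staple positions were up to 6 mm off sideways. I used edges read from the pictures instead, and those agreed within about 1 mm.

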